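# Open the chisel chest by its two-dial code lock

## Robot

A 6-joint arm with a two-finger parallel gripper is mounted at the origin on the work surface. World frame = base frame: x ahead of the robot, y to its left, z up, the work surface at z = 0. Lengths are in m, angles in rad, forces in N, time in s.
With the tool pointing down it reaches from about 0.35 to 0.775 m from the base axis. Payload 7.3 kg.
Tool frame: the origin (TCP) lies at the very end of the fingers, on their centre line; the grasp point (between the pads) lies 19 mm behind it (robot.hold_point_z is the distance from the TCP to the grasp point, in m); z points along the fingers, y is the direction in which the jaws open and shut (so a half turn about z gives the same grasp; the last joint's range is limited). The gripper opens to 92 mm and grips with 3 to 60 N. Pads are 19 mm wide; open, the fingers measure 130 mm over their backs; the gripper's body (75 mm by 190 mm) begins 47 mm behind the grasp point.
Start: joints at [1.177, 0.342, 1.524, -0, 1.275, -0.146], TCP at [0.129, 0.509, 0.227] pointing down, gripper open.
Joint ranges: [-2.53, 2.53], [-0.77, 2.02], [0.04, 2.7], [-1, 4.14], [0.28, 2.66], [-3.11, 3.11]. Speed limits (rad/s): [2.57, 2.57, 3.14, 3.14, 3.14, 3.14].

## Interface

Orientations are given as [roll, pitch, yaw] about the fixed x, y, z axes, in that order (R = Rz(yaw) Ry(pitch) Rx(roll)).
In Python, from cell import monitor, viewer, robot gives the robot as it stands.
- The arm moves only by the tool move_arm, never from a script. Its argument "deltas" is a list of rows, each an object of numbers: "x", "y", "z": the shift along the tool's x, y, z in m; "wx", "wy", "wz": the turn, a rotation vector about the tool's x, y, z in degrees; "hand": the opening, from 0 (shut) to 1 (fully open). In form: [{"x": .., "y": .., "z": .., "wx": .., "wy": .., "wz": .., "hand": ..}, ...]. A call has 1 to 8 rows; each row is the pose to reach, as a shift and turn from the pose commanded when the call began, along the tool's axes at that moment; what a row does not reach only later rows make up. A row lasts 1/8 s, in which the tool goes at most 62.5 mm and 10.7 degrees, less where a joint would pass 70% of its speed; a pose out of reach is approached as far as the arm can. A call with a gripper value outside its range is refused whole. The fingers move at their own pace and stop on an object; "grip_force" is the grip in N (left out, the last holds). Time passes only in rows, so rows that repeat a pose let the fingers close. It gives the time, the measured TCP pose, the force and the opening at its end, in the units of the state.
- monitor.observe(): the state, without advancing time (a new reading comes with each control period).
- viewer.read_camera(name): name is "side" or "top"; returns the picture (400x640x3 uint8, red, green, blue); there is no depth.
- viewer.camera_params(name): a dict with "camera_matrix" (3x3 intrinsics, pixels), "k1" (the pictures are not rectified: a ray, as slopes to the right and down, at radius r is drawn at 1 + k1 r^2 times it, then the intrinsics apply), "R" (3x3) and "t" (3): a world point X has camera coordinates R X + t. Camera axes: x right, y down, z forward; pixel columns grow to the right and rows downward; lengths in m; the calibration is good to about 2 mm. A picture is of the moment at which its call begins. camera_params takes no time and is no camera call.
- robot.hand_in(): hands the job in, once; it reports no verdict.
The state is a dict: "time": time; "qpos": joint angles; "qvel": joint speeds; "joint_efforts": joint torques, N m; "tool_pos": TCP position; "tool_rot": TCP orientation; "contact_force": force on the tool from outside, world axes, zero at the start; "torque": the same for the moment, N m; "opening": finger opening in m.
Only numpy, scipy, OpenCV 4.12 (cv2) and the standard library are available. Lean on these libraries where they do the work, as an engineer would, in place of code of your own. Each camera call takes 0.05 s, during which the arm holds its last target. There are 200 camera calls.

## Task

Open the plywood chisel chest: turn the left dial so that its nose points at the second mark clockwise from the long mark, then turn the right dial, whose setting is forgotten, clockwise, feeling for the place where the spring bolt snaps back out of the lid's keeper. Then slide the lid to the left (seen from the dials' side) as far as it goes and let go. Leave the flask, the hand plane and the turned spindle where they are.

Things in the scene. Friction and masses are not known exactly. Their poses are not given: they have to be found in the camera images.
- chest: Plywood chest, 310 (x) by 360 (y) by 100 mm high, fixed. Origin: centre of its underside; x away from the robot, y left. On its near side a dark steel lock housing, x -150 to -36, y -118 to 118 mm, top at 128 mm, with two dials, each ringed by 12 raised marks 30 degrees apart; the long mark lies in chest +x from the dial. On the far side the sliding lid, top face at 110.5 mm.
- dial_left_grip (a point): On the left dial's axis, at chest (-100, 65, 158) mm, 10 mm below the top of its grip. Dial: aluminium disc 72 mm across, 6 mm thick, carrying an upright black bar grip 14 mm thick, 34 mm high (134 to 168 mm above the bench), reaching 28 mm behind the axis and 30 mm ahead to a pointed nose. The point turns with the dial: x along the bar to the nose, z up.
- dial_left (a joint): Left dial's angle in rad, growing clockwise seen from above; 0: nose at the long mark. Stiff (0.06 N m), stays where left; stops at -0.2 and 4.0. Code: second mark clockwise from the long mark, value 1.047; the bolt enters within 0.14 either way. Starts beyond it, between 2.4 and 3.6, so it is turned counterclockwise.
- dial_right_grip (a point): The same point on the right dial, at chest (-100, -65, 158) mm; same size, shape and axes as the left dial.
- dial_right (a joint): Right dial's angle in rad, as for the left; stops at -0.2 and 3.6. Starts between 0 and 0.6. Its hidden setting differs each time, between 1.2 and 2.8. With the left dial at its code the bolt snaps back once this dial comes within about 0.14 of its setting; it then blocks both dials after at most 0.25 more of turning: stop there, do not force it.
- bolt (a joint): Travel of the steel spring bolt in m, moved by its own spring (about 6 N) when both dials are right: 0 locked, tongue in the lid's keeper; 0.016 drawn back and the lid free. It cannot be pulled back while a dial is wrong.
- bolt_tip (a point): Tip of the bolt's tongue (18 mm wide, 10 mm thick), at chest (-4, 0, 114) mm when locked, in the gap between housing and lid; it moves 16 mm towards the dials (chest -x) when the bolt snaps back.
- lid_grip (a point): Point in the lid's wooden bar grip, 10 mm below its top, at chest (62, -65, 134.5) mm when shut. The grip is 60 mm long in the chest's x, 16 mm thick in y and 34 mm high on the lid's top face. The lid is a 142 by 205 mm board.
- lid (a joint): Travel of the lid in m: 0 shut, 0.12 fully open; it slides in the chest's +y direction against about 2 N of friction and stays where it is left.
- flask: Bystander: dark steel flask, 80 mm across, 230 mm high, upright to the right of the chest. Origin: centre of its underside.
- plane: Bystander: hand plane, 220 mm long, 58 mm wide, about 80 mm high, to the left of the chest. Origin: centre of its sole.
- spindle: Bystander: white turned spindle offcut, 44 mm across, 180 mm high, upright at the far left. Origin: centre of its underside.

How it is judged:
By the outcome, as a careful person would: the job done as asked, in the order asked, and still so for the second after the job is handed in, with the robot touching nothing.
It also fails if it takes over 58 s, if anything falls off the work surface, if the arm or the gripper's body presses on something with over 40 N, if the wrist force passes 120 N, or if a joint passes its speed limit or range.

## Working session

There is one attempt and no reset: what is moved stays moved. The work goes in short steps, Python scripts to look and compute and a tool call to move; the robot and the scene stay as the last step left them, time stands still between calls to the robot, and variables do not carry over. Pictures are saved under pics/ and viewed, about 8 in all and at most 12, crops included, and the job is handed in when it is done.

Besides the shell and the picture viewer there is one more tool, called after ">>>" by a JSON object that holds its "name" and its "arguments", one argument or row to a line. move_arm: Moves the arm, as the interface text tells. Its arguments: {"type":"object","properties":{"deltas":{"type":"array","items":{"type":"object","properties":{"x":{"type":"number"},"y":{"type":"number"},"z":{"type":"number"},"wx":{"type":"number"},"wy":{"type":"number"},"wz":{"type":"number"},"hand":{"type":"number"}}}},"grip_force":{"type":"number"}},"required":["deltas"]}

```bash
ls; mkdir -p pics; python3 - <<'E'
from cell import monitor, viewer, robot
import cv2
for n in("top","side"):
    cv2.imwrite(f"pics/{n}0.png",viewer.read_camera(n)[:,:,::-1]); p=viewer.camera_params(n); print(n,p)
print(monitor.observe())
E
```

```text
pics
top {'camera_matrix': array([[411.37434352,   0.        , 320.95137696],
       [  0.        , 411.37434352, 202.76583872],
       [  0.        ,   0.        ,   1.        ]]), 'k1': -0.07027178807232333, 'R': array([[ 0.01833173, -0.99979328, -0.00879464],
       [-0.9845175 , -0.0165166 , -0.17450643],
       [ 0.1743251 ,  0.01185748, -0.98461676]]), 't': array([0.00364052, 0.53492669, 1.27551406])}
side {'camera_matrix': array([[388.64824076,   0.        , 319.68377937],
       [  0.        , 388.64824076, 201.25496528],
       [  0.        ,   0.        ,   1.        ]]), 'k1': -0.07047981140770122, 'R': array([[ 0.7432342 , -0.66903037, -0.00113334],
       [-0.51018886, -0.56567772, -0.64785496],
       [ 0.43279354,  0.48208618, -0.76176287]]), 't': array([-0.40274472,  0.36199067,  0.91879038])}
{'time': 0.1, 'qpos': array([ 1.17701579e+00,  3.42663872e-01,  1.52488482e+00,  2.38843589e-06,
        1.27542719e+00, -1.46012627e-01]), 'qvel': array([-0.00037372, -0.00102874, -0.00205078,  0.00115729, -0.00138746,
       -0.00099323]), 'joint_efforts': array([ 2.24005860e-03, -4.31998372e+01, -2.44698822e+01,  7.18538370e-02,
        5.25746634e-02, -3.42423459e-05]), 'tool_pos': array([0.12859793, 0.50864062, 0.22612165]), 'tool_rot': array([-3.14022448e+00, -2.03511283e-04,  2.89382390e+00]), 'contact_force': array([-0.06813308, -0.17418054,  0.33925758]), 'torque': array([-0.03346975,  0.00531202,  0.02406399]), 'opening': 0.09191281355204414}
```

View pics/top0.png

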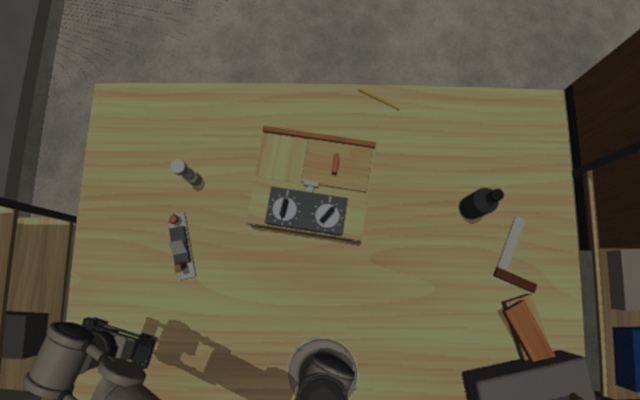

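View pics/side0.png

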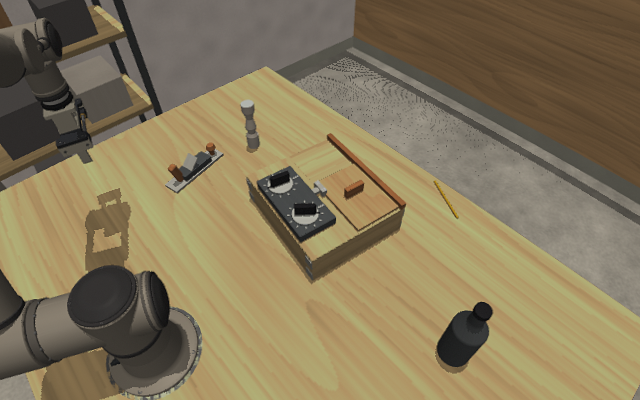

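```bash
cat > h.py <<'E'
import numpy as np, cv2
from cell import monitor, viewer, robot
def ray(n,uv,z):
    p=viewer.camera_params(n);K=p["camera_matrix"]
    q=cv2.undistortPoints(np.array(uv,float).reshape(-1,1,2),K,np.array([p["k1"],0,0,0.]))[:,0]
    d=np.c_[q,np.ones(len(q))]@p["R"]; c=-p["R"].T@p["t"]
    return c+d*((z-c[2])/d[:,2])[:,None]
def proj(n,X):
    p=viewer.camera_params(n)
    return cv2.projectPoints(np.array(X,float).reshape(-1,1,3),cv2.Rodrigues(p["R"])[0],p["t"],p["camera_matrix"],np.array([p["k1"],0,0,0.]))[0][:,0]
E
python3 - <<'E'
from h import *
a=cv2.imread("pics/top0.png")
hs=cv2.cvtColor(a,cv2.COLOR_BGR2HSV)
# housing + dials: low saturation region within crop
m=((hs[:,:,1]<60)).astype(np.uint8)*255
w=np.zeros_like(m); w[170:250,250:370]=m[170:250,250:370]; w=cv2.morphologyEx(w,cv2.MORPH_OPEN,np.ones((5,5)))
w=cv2.morphologyEx(w,cv2.MORPH_CLOSE,np.ones((9,9)))
c=max(cv2.findContours(w,0,2)[0],key=cv2.contourArea); r=cv2.minAreaRect(c); b=cv2.boxPoints(r)
print("housing",r,"\n",ray("top",b,.128)); print(ray("top",[r[0]],.128))
g=hs[:,:,2]; d=((g>105)&(hs[:,:,1]<60)).astype(np.uint8); d[:195]=0;d[240:]=0;d[:,:262]=0;d[:,352:]=0
d=cv2.morphologyEx(d,cv2.MORPH_OPEN,np.ones((2,2)))
for c in cv2.findContours(d,0,2)[0]:
    if cv2.contourArea(c)>60:
        (x,y),rr=cv2.minEnclosingCircle(c); print("disc",x,y,rr,ray("top",[(x,y)],.134))
o=((hs[:,:,0]<12)&(hs[:,:,1]>110)).astype(np.uint8); o[:,:250]=0;o[:,385:]=0;o[:120]=0;o[190:]=0
for c in cv2.findContours(o,0,2)[0]:
    if cv2.contourArea(c)>20:
        r=cv2.minAreaRect(c);print("orange",r,ray("top",[r[0]],.1445))
crop=cv2.resize(a[120:250,240:385],None,fx=5.3,fy=4.5*5.3/4.5,interpolation=cv2.INTER_CUBIC)[:600]
s=cv2.imread("pics/side0.png")[160:245,245:345]
s=cv2.resize(s,None,fx=5,fy=5,interpolation=cv2.INTER_CUBIC)
cv2.imwrite("pics/c.png",cv2.resize(a[180:245,255:360],(800,495),interpolation=cv2.INTER_CUBIC)); cv2.imwrite("pics/s.png",s)
E
```

```text
housing ((306.92303466796875, 204.48785400390625), (77.87731170654297, 49.54411315917969), 8.972626686096191) 
 [[ 0.45638606  0.17982843  0.128     ]
 [ 0.60751336  0.16250549  0.128     ]
 [ 0.57329991 -0.07291426  0.128     ]
 [ 0.42403374 -0.05090433  0.128     ]]
[[0.51446899 0.05423963 0.128     ]]
disc 331.0 218.5 10.404426574707031 [[ 0.47227944 -0.01882818  0.134     ]]
disc 326.0 215.5 11.236202239990234 [[ 0.48105625 -0.00378457  0.134     ]]
disc 288.0 210.0 10.440406799316406 [[0.495734  0.1102473 0.134    ]]
disc 281.0 209.0 10.198139190673828 [[0.49840656 0.13135692 0.134     ]]
```

View pics/c.png

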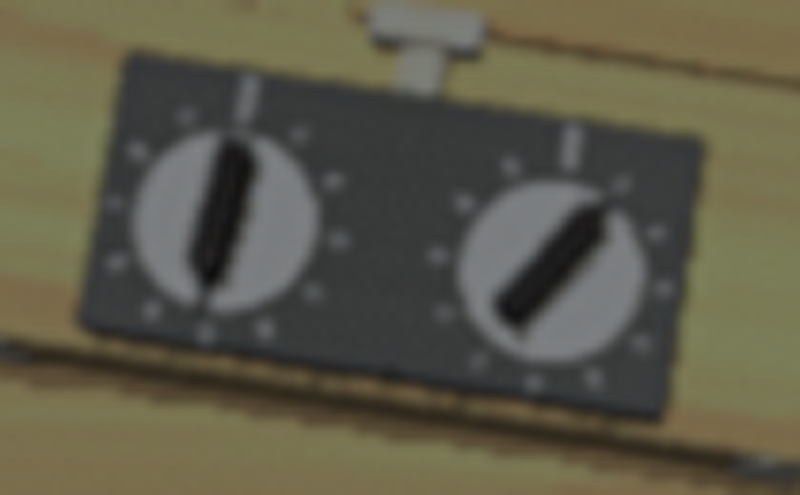

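```bash
cat > meas.py <<'E'
from h import *
def housing(a):
    s=8; x0,y0,x1,y1=255,180,360,245
    im=cv2.resize(a[y0:y1,x0:x1],None,fx=s,fy=s,interpolation=cv2.INTER_CUBIC)
    up=lambda q:(np.array(q,float)+.5)/s-.5+[x0,y0]
    hs=cv2.cvtColor(im,cv2.COLOR_BGR2HSV); out={}
    d=((hs[:,:,2]>90)&(hs[:,:,1]<70)).astype(np.uint8); d=cv2.morphologyEx(d,cv2.MORPH_OPEN,np.ones((25,25)))
    k=((hs[:,:,2]<42)).astype(np.uint8)
    for n,g in(("L",225),("R",552)):
        g=g*840/800
        w=np.zeros_like(d); sl=slice(int(g-115),int(g+115)); w[:,sl]=d[:,sl]
        p=cv2.findNonZero(w); (c,r)=cv2.minEnclosingCircle(p); e=cv2.fitEllipse(cv2.convexHull(p))
        C=ray("top",[up(c),up(e[0])],.134)
        kk=np.zeros_like(k); cv2.circle(kk,(int(c[0]),int(c[1])),int(r),1,-1); kk&=k
        b=max(cv2.findContours(kk,0,1)[0],key=cv2.contourArea)[:,0]
        B=ray("top",up(b),.168)
        (cx,cy),wh,_=rect=cv2.minAreaRect(B[:,:2].astype(np.float32)*1000)
        vx=cv2.fitLine(B[:,:2].astype(np.float32),cv2.DIST_L2,0,.01,.01).ravel()
        out[n]=dict(disc=C[:,:2],r=r/s,bar=np.array((cx,cy))/1000,wh=wh,ang=np.arctan2(vx[1],vx[0])%np.pi)
    return out
if __name__=="__main__":
    import sys
    a=cv2.imread(sys.argv[1]); o=housing(a)
    for n in o: print(n,o[n])
    v=o["L"]["disc"]-o["R"]["disc"]; yaw=np.arctan2(-v[:,0],v[:,1]); print("yaw",yaw,"dist",np.hypot(*v.T))
    for n in o: print(n,"dial mod pi",(yaw-o[n]["ang"])%np.pi)
    lb=cv2.cvtColor(a,cv2.COLOR_BGR2HSV)[140:185,320:350]
    m=((lb[:,:,0]<12)&(lb[:,:,1]>125)).astype(np.uint8); print(lb[22,10:22].tolist())
    for c in cv2.findContours(m,0,1)[0]:
        if cv2.contourArea(c)>20: r=cv2.minAreaRect(c);print("grip",r,ray("top",[np.array(r[0])+[320,140]],.1445))
E
python3 meas.py pics/top0.png
```

```text
L {'disc': array([[0.49934839, 0.12191619],
       [0.49979825, 0.12227192]]), 'r': 12.208734512329102, 'bar': array([0.49673193, 0.1197552 ]), 'wh': (13.050962448120117, 54.976016998291016), 'ang': np.float32(2.9428241)}
R {'disc': array([[0.51834217, 0.00761107],
       [0.51652159, 0.00294005]]), 'r': 24.851428985595703, 'bar': array([ 0.47936432, -0.00735703]), 'wh': (12.178749084472656, 54.247196197509766), 'ang': np.float32(2.4492548)}
yaw [0.16466291 0.13923468] dist [0.11587245 0.12049798]
L dial mod pi [0.36343144 0.33800321]
R dial mod pi [0.85700081 0.83157259]
[[20, 107, 122], [20, 106, 120], [19, 110, 111], [14, 132, 106], [13, 152, 111], [12, 153, 117], [13, 150, 117], [12, 148, 105], [14, 130, 92], [18, 111, 106], [19, 107, 119], [20, 109, 122]]
```

```bash
sed -i 's/w\[:,sl\]=d\[:,sl\]/w[120:,sl]=d[120:,sl]/; s/lb\[:,:,0\]<12/lb[:,:,0]<16/' meas.py; python3 meas.py pics/top0.png
```

```text
L {'disc': array([[0.49934839, 0.12191619],
       [0.49979825, 0.12227192]]), 'r': 12.208734512329102, 'bar': array([0.49673193, 0.1197552 ]), 'wh': (13.050962448120117, 54.976016998291016), 'ang': np.float32(2.9428241)}
R {'disc': array([[ 0.48185731, -0.00656942],
       [ 0.48195148, -0.00653218]]), 'r': 12.241878509521484, 'bar': array([ 0.47936432, -0.00735703]), 'wh': (12.178749084472656, 54.247196197509766), 'ang': np.float32(2.4492548)}
yaw [-0.13530083 -0.13768086] dist [0.1296707  0.13003462]
L dial mod pi [0.0634677  0.06108767]
R dial mod pi [0.55703707 0.55465704]
[[20, 107, 122], [20, 106, 120], [19, 110, 111], [14, 132, 106], [13, 152, 111], [12, 153, 117], [13, 150, 117], [12, 148, 105], [14, 130, 92], [18, 111, 106], [19, 107, 119], [20, 109, 122]]
grip ((15.175676345825195, 23.445945739746094), (5.425166606903076, 19.563480377197266), 9.462322235107422) [[ 0.63910346 -0.0289767   0.1445    ]]
grip ((18.5, 1.5), (3.0, 21.0), 90.0) [[ 0.70873912 -0.03833     0.1445    ]]
```

```bash
cat >> h.py <<'E'
from scipy.spatial.transform import Rotation as Ro
def go(x,y,z,yaw=None):
    s=monitor.observe(); R=Ro.from_euler("xyz",s["tool_rot"]).as_matrix()
    d=R.T@(np.array([x,y,z])-s["tool_pos"]); T=R if yaw is None else Ro.from_euler("xyz",[np.pi,0,yaw]).as_matrix()
    print("delta",d.round(4),"rotdeg",np.degrees(Ro.from_matrix(R.T@T).as_rotvec()).round(1)); st(s)
def st(s=None):
    s=s or monitor.observe()
    print("t",round(s["time"],2),"pos",s["tool_pos"].round(4),"rot",s["tool_rot"].round(3),"F",s["contact_force"].round(1),"T",s["torque"].round(2),"q",s["qpos"].round(2),"op",round(s["opening"],4))
E
python3 -c "
from h import *
go(.499,.1218,.20,-.199)"
```

```text
delta [-0.454  -0.2842  0.0264] rotdeg [-0.000e+00  1.000e-01  1.772e+02]
t 0.1 pos [0.1286 0.5086 0.2261] rot [-3.14  -0.     2.894] F [-0.1 -0.2  0.3] T [-0.03  0.01  0.02] q [ 1.18  0.34  1.52  0.    1.28 -0.15] op 0.0919
```

>>> {"name": "move_arm", "arguments": {
  "deltas": [
    {"x":-0.057,"y":-0.035,"z":0,"wz":10,"hand":0.6},
    {"x":-0.114,"y":-0.071,"z":0,"wz":20,"hand":0.6},
    {"x":-0.17,"y":-0.106,"z":0,"wz":30,"hand":0.6},
    {"x":-0.227,"y":-0.142,"z":0,"wz":40,"hand":0.6},
    {"x":-0.284,"y":-0.178,"z":0,"wz":50,"hand":0.6},
    {"x":-0.34,"y":-0.213,"z":0,"wz":60,"hand":0.6},
    {"x":-0.397,"y":-0.249,"z":0,"wz":70,"hand":0.6},
    {"x":-0.454,"y":-0.284,"z":0,"wz":80,"hand":0.6}
  ]
}}

```text
schema error: expected keys x, y, z, wx, wy, wz, hand
```

>>> {"name": "move_arm", "arguments": {
  "deltas": [
    {"wz":10.5},
    {"wz":21},
    {"wz":31.5},
    {"wz":42},
    {"wz":52.5},
    {"wz":63},
    {"wz":73.5},
    {"wz":84}
  ]
}}

```text
schema error: expected keys x, y, z, wx, wy, wz, hand
```

```bash
python3 -c "
from h import *
go(.499,.1218,.141,-.199)"
```

```text
delta [-0.454  -0.2841  0.0854] rotdeg [-0.000e+00  1.000e-01  1.772e+02]
t 0.1 pos [0.1286 0.5086 0.2261] rot [-3.14  -0.     2.894] F [-0.1 -0.2  0.3] T [-0.03  0.01  0.02] q [ 1.18  0.34  1.52  0.    1.28 -0.15] op 0.0919
```

All keys are required.

>>> {"name": "move_arm", "arguments": {
  "deltas": [
    {"x":-0.057,"y":-0.035,"z":0,"wx":0,"wy":0,"wz":10,"hand":0.6},
    {"x":-0.114,"y":-0.071,"z":0,"wx":0,"wy":0,"wz":20,"hand":0.6},
    {"x":-0.17,"y":-0.106,"z":0,"wx":0,"wy":0,"wz":30,"hand":0.6},
    {"x":-0.227,"y":-0.142,"z":0,"wx":0,"wy":0,"wz":40,"hand":0.6},
    {"x":-0.284,"y":-0.178,"z":0,"wx":0,"wy":0,"wz":50,"hand":0.6},
    {"x":-0.34,"y":-0.213,"z":0,"wx":0,"wy":0,"wz":60,"hand":0.6},
    {"x":-0.397,"y":-0.249,"z":0,"wx":0,"wy":0,"wz":70,"hand":0.6},
    {"x":-0.454,"y":-0.284,"z":0,"wx":0,"wy":0,"wz":80,"hand":0.6}
  ]
}}

```text
time: 1.1
tool_pos: [0.4756, 0.1461, 0.2266]
tool_rot: [-3.141, -0.0, 1.491]
contact_force: [0.8, 1.0, 1.0]
opening: 0.0553
```

>>> {"name": "move_arm", "arguments": {
  "deltas": [
    {"x":0,"y":0,"z":0,"wx":0,"wy":0,"wz":90,"hand":0.6},
    {"x":0,"y":0,"z":0,"wx":0,"wy":0,"wz":90,"hand":0.6},
    {"x":0,"y":0,"z":0,"wx":0,"wy":0,"wz":90,"hand":0.6},
    {"x":0,"y":0,"z":0,"wx":0,"wy":0,"wz":90,"hand":0.6},
    {"x":0,"y":0,"z":0,"wx":0,"wy":0,"wz":90,"hand":0.6},
    {"x":0,"y":0,"z":0,"wx":0,"wy":0,"wz":90,"hand":0.6},
    {"x":0,"y":0,"z":0,"wx":0,"wy":0,"wz":90,"hand":0.6},
    {"x":0,"y":0,"z":0,"wx":0,"wy":0,"wz":90,"hand":0.6}
  ]
}}

```text
time: 2.1
tool_pos: [0.4743, 0.1478, 0.2263]
tool_rot: [3.142, 0.001, -0.009]
contact_force: [-0.1, -0.1, 0.5]
opening: 0.0548
```

```bash
python3 -c "
from h import *
go(.499,.1218,.195,-.199)"
```

```text
delta [0.025  0.0258 0.0313] rotdeg [ 0.   0.1 10.9]
t 2.1 pos [0.4743 0.1478 0.2263] rot [ 3.142e+00  1.000e-03 -9.000e-03] F [-0.1 -0.1  0.5] T [-0.07  0.19  0.01] q [0.15 0.29 1.6  0.   1.25 1.73] op 0.0548
```

>>> {"name": "move_arm", "arguments": {
  "deltas": [
    {"x":0.025,"y":0.026,"z":0.02,"wx":0,"wy":0,"wz":10.9,"hand":0.6},
    {"x":0.025,"y":0.026,"z":0.03,"wx":0,"wy":0,"wz":10.9,"hand":0.6},
    {"x":0.025,"y":0.026,"z":0.045,"wx":0,"wy":0,"wz":10.9,"hand":0.6},
    {"x":0.025,"y":0.026,"z":0.06,"wx":0,"wy":0,"wz":10.9,"hand":0.6},
    {"x":0.025,"y":0.026,"z":0.073,"wx":0,"wy":0,"wz":10.9,"hand":0.6},
    {"x":0.025,"y":0.026,"z":0.083,"wx":0,"wy":0,"wz":10.9,"hand":0.6},
    {"x":0.025,"y":0.026,"z":0.083,"wx":0,"wy":0,"wz":10.9,"hand":0.6}
  ]
}}

```text
time: 2.98
tool_pos: [0.499, 0.1219, 0.1429]
tool_rot: [3.141, 0.001, -0.192]
contact_force: [0.7, -0.6, 1.1]
opening: 0.055
```

```bash
python3 -c "
from h import *
go(.499,.1218,.142,-.199)
s=cv2.resize(viewer.read_camera('side')[130:250,220:380,::-1],None,fx=5,fy=5,interpolation=cv2.INTER_CUBIC); cv2.imwrite('pics/s1.png',s)"
```

```text
delta [0.     0.0001 0.0009] rotdeg [0.  0.1 0.4]
t 2.98 pos [0.499  0.1219 0.1429] rot [ 3.141e+00  1.000e-03 -1.920e-01] F [ 0.7 -0.6  1.1] T [-0.09  0.12 -0.01] q [0.09 0.41 1.68 0.   1.06 1.85] op 0.055
```

View pics/s1.png

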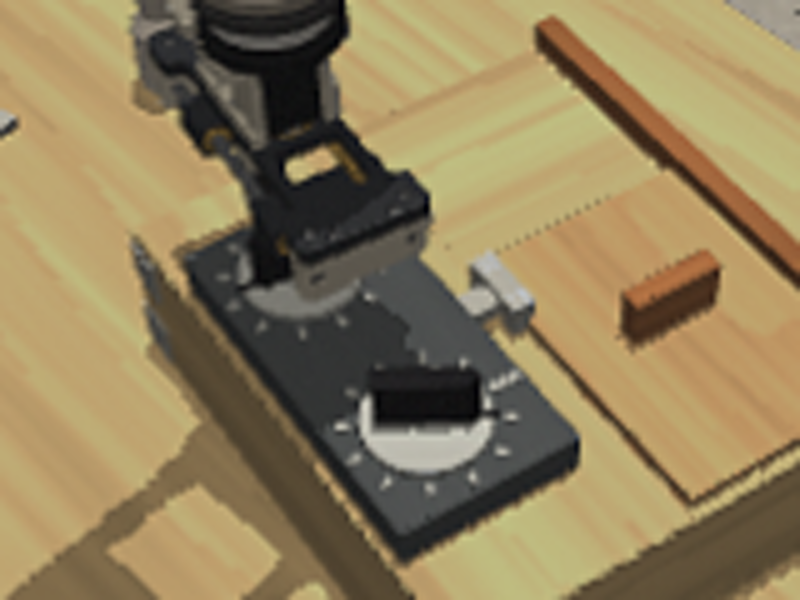

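The side view shows the fingers straddling the left grip (crop ~300,260), the bolt at (500,290) locked, and the right dial's nose at (495,410). Closing.

>>> {"name": "move_arm", "arguments": {
  "deltas": [
    {"x":0,"y":0,"z":0,"wx":0,"wy":0,"wz":0,"hand":0.1},
    {"x":0,"y":0,"z":0,"wx":0,"wy":0,"wz":0,"hand":0},
    {"x":0,"y":0,"z":0,"wx":0,"wy":0,"wz":0,"hand":0},
    {"x":0,"y":0,"z":0,"wx":0,"wy":0,"wz":0,"hand":0},
    {"x":0,"y":0,"z":0,"wx":0,"wy":0,"wz":0,"hand":0},
    {"x":0,"y":0,"z":0,"wx":0,"wy":0,"wz":0,"hand":0}
  ],
  "grip_force": 15
}}

```text
time: 3.78
tool_pos: [0.4996, 0.1228, 0.1439]
tool_rot: [-3.139, -0.0, -0.193]
contact_force: [0.4, 4.5, 0.3]
opening: 0.0137
```

```bash
python3 -c "
from h import *
st()"
```

```text
t 3.77 pos [0.4996 0.1228 0.1439] rot [-3.139 -0.    -0.193] F [0.4 4.5 0.3] T [ 0.74  0.02 -0.06] q [0.09 0.41 1.68 0.   1.06 1.85] op 0.0137
```

>>> {"name": "move_arm", "arguments": {
  "deltas": [
    {"x":0,"y":-0.001,"z":0,"wx":0,"wy":0,"wz":-8,"hand":0},
    {"x":0,"y":-0.001,"z":0,"wx":0,"wy":0,"wz":-16,"hand":0},
    {"x":0,"y":-0.001,"z":0,"wx":0,"wy":0,"wz":-24,"hand":0},
    {"x":0,"y":-0.001,"z":0,"wx":0,"wy":0,"wz":-32,"hand":0},
    {"x":0,"y":-0.001,"z":0,"wx":0,"wy":0,"wz":-40,"hand":0},
    {"x":0,"y":-0.001,"z":0,"wx":0,"wy":0,"wz":-48,"hand":0},
    {"x":0,"y":-0.001,"z":0,"wx":0,"wy":0,"wz":-56,"hand":0},
    {"x":0,"y":-0.001,"z":0,"wx":0,"wy":0,"wz":-64,"hand":0}
  ]
}}

```text
time: 4.78
tool_pos: [0.5, 0.1222, 0.1439]
tool_rot: [3.141, 0.0, 0.929]
contact_force: [0.6, -2.6, 0.1]
opening: 0.0148
```

```bash
python3 -c "
from h import *
go(.4996,.1228,.143,1.958)"
```

```text
delta [ 0.0003 -0.0006  0.0009] rotdeg [  0.   0. -59.]
t 4.78 pos [0.5    0.1222 0.1439] rot [3.141 0.    0.929] F [ 0.6 -2.6  0.1] T [-0.44 -0.01 -0.1 ] q [ 0.09  0.41  1.67 -0.    1.06  0.73] op 0.0148
```

>>> {"name": "move_arm", "arguments": {
  "deltas": [
    {"x":0,"y":0,"z":0,"wx":0,"wy":0,"wz":-8,"hand":0},
    {"x":0,"y":0,"z":0,"wx":0,"wy":0,"wz":-16,"hand":0},
    {"x":0,"y":0,"z":0,"wx":0,"wy":0,"wz":-24,"hand":0},
    {"x":0,"y":0,"z":0,"wx":0,"wy":0,"wz":-32,"hand":0},
    {"x":0,"y":0,"z":0,"wx":0,"wy":0,"wz":-40,"hand":0},
    {"x":0,"y":0,"z":0,"wx":0,"wy":0,"wz":-48,"hand":0},
    {"x":0,"y":0,"z":0,"wx":0,"wy":0,"wz":-54,"hand":0},
    {"x":0,"y":0,"z":0,"wx":0,"wy":0,"wz":-58,"hand":0}
  ]
}}

```text
time: 5.78
tool_pos: [0.5006, 0.1221, 0.1439]
tool_rot: [3.14, 0.001, 1.939]
contact_force: [3.1, -2.6, -1.2]
opening: 0.014
```

>>> {"name": "move_arm", "arguments": {
  "deltas": [
    {"x":0,"y":0,"z":0,"wx":0,"wy":0,"wz":0,"hand":0},
    {"x":0,"y":0,"z":0,"wx":0,"wy":0,"wz":0,"hand":0}
  ]
}}

```text
time: 6.02
tool_pos: [0.5005, 0.1223, 0.1439]
tool_rot: [3.14, 0.001, 1.935]
contact_force: [4.3, -3.2, -2.1]
opening: 0.0141
```

```bash
python3 -c "
from h import *
go(.4996,.1228,.143,1.958)"
```

```text
delta [ 0.0008 -0.0007  0.0009] rotdeg [ 0.1  0.1 -1.3]
t 6.03 pos [0.5005 0.1223 0.1439] rot [3.140e+00 1.000e-03 1.935e+00] F [ 4.3 -3.2 -2.1] T [-0.57 -0.68 -0.03] q [ 0.09  0.41  1.67 -0.    1.06 -0.27] op 0.0141
```

>>> {"name": "move_arm", "arguments": {
  "deltas": [
    {"x":0,"y":0,"z":0,"wx":0,"wy":0,"wz":-1.3,"hand":0},
    {"x":0,"y":0,"z":0,"wx":0,"wy":0,"wz":-1.3,"hand":0},
    {"x":0,"y":0,"z":0,"wx":0,"wy":0,"wz":-1.3,"hand":0.6},
    {"x":0,"y":0,"z":0,"wx":0,"wy":0,"wz":-1.3,"hand":0.6},
    {"x":0,"y":0,"z":0,"wx":0,"wy":0,"wz":-1.3,"hand":0.6},
    {"x":0,"y":0,"z":-0.03,"wx":0,"wy":0,"wz":-1.3,"hand":0.6},
    {"x":0,"y":0,"z":-0.06,"wx":0,"wy":0,"wz":-1.3,"hand":0.6},
    {"x":0,"y":0,"z":-0.06,"wx":0,"wy":0,"wz":-1.3,"hand":0.6}
  ]
}}

```text
time: 7.02
tool_pos: [0.5008, 0.123, 0.2058]
tool_rot: [3.137, 0.001, 1.959]
contact_force: [0.1, 1.3, -0.5]
opening: 0.055
```

```bash
python3 -c "
from h import *
go(.4817,-.0068,.203,2.449)"
```

```text
delta [-0.1129 -0.0668  0.0026] rotdeg [  0.2   0.1 -28.1]
t 7.03 pos [0.5008 0.123  0.2058] rot [3.137e+00 1.000e-03 1.959e+00] F [ 0.1  1.3 -0.5] T [-0.07  0.01  0.04] q [ 0.09  0.34  1.59  0.    1.21 -0.3 ] op 0.055
```

>>> {"name": "move_arm", "arguments": {
  "deltas": [
    {"x":-0.05,"y":-0.03,"z":0,"wx":0,"wy":0,"wz":-10,"hand":0.6},
    {"x":-0.1,"y":-0.06,"z":0,"wx":0,"wy":0,"wz":-20,"hand":0.6},
    {"x":-0.113,"y":-0.067,"z":0.003,"wx":0,"wy":0,"wz":-28,"hand":0.6},
    {"x":-0.113,"y":-0.067,"z":0.003,"wx":0,"wy":0,"wz":-28,"hand":0.6},
    {"x":-0.113,"y":-0.067,"z":0.003,"wx":0,"wy":0,"wz":-28,"hand":0.6}
  ]
}}

```text
time: 7.65
tool_pos: [0.4802, -0.0066, 0.2002]
tool_rot: [-3.141, -0.001, 2.445]
contact_force: [0.5, 0.2, -0.6]
opening: 0.0547
```

```bash
python3 -c "
from h import *
go(.4817,-.0068,.143,2.449)
a=viewer.read_camera('top')[:,:,::-1];b=viewer.read_camera('side')[:,:,::-1]
cv2.imwrite('pics/top1.png',a)
f=lambda i:cv2.resize(i,(400,400),interpolation=cv2.INTER_CUBIC)
cv2.imwrite('pics/d1.png',np.hstack([f(a[175:245,255:325]),f(b[140:230,245:335])]))"; python3 meas.py pics/top1.png | grep -v grip
```

```text
delta [-0.0013  0.0008  0.0572] rotdeg [-0.  -0.1 -0.2]
t 7.65 pos [ 0.4802 -0.0066  0.2002] rot [-3.141e+00 -1.000e-03  2.445e+00] F [ 0.5  0.2 -0.6] T [-0.05 -0.01  0.01] q [-0.17  0.29  1.68  0.    1.17 -1.05] op 0.0547
L {'disc': array([[0.46395692, 0.11024192],
       [0.46305191, 0.11362766]]), 'r': 24.476335525512695, 'bar': array([0.49840955, 0.08772124]), 'wh': (111.08145141601562, 50.57097625732422), 'ang': np.float32(1.4457138)}
R {'disc': array([[ 0.4708037 , -0.01978015],
       [ 0.58214301, -0.01731604]]), 'r': 26.353822708129883, 'bar': array([ 0.45464505, -0.05538975]), 'wh': (74.83299255371094, 95.51637268066406), 'ang': np.float32(2.2505386)}
yaw [0.05261002 0.7380298 ] dist [0.13020222 0.17699983]
L dial mod pi [1.74848891 2.43390869]
R dial mod pi [0.94366408 1.62908386]
[[20, 106, 127], [20, 105, 126], [19, 110, 116], [15, 131, 111], [13, 150, 117], [12, 153, 122], [12, 150, 122], [13, 148, 110], [14, 128, 96], [19, 109, 110], [19, 108, 125], [19, 108, 127]]
```

View pics/d1.png

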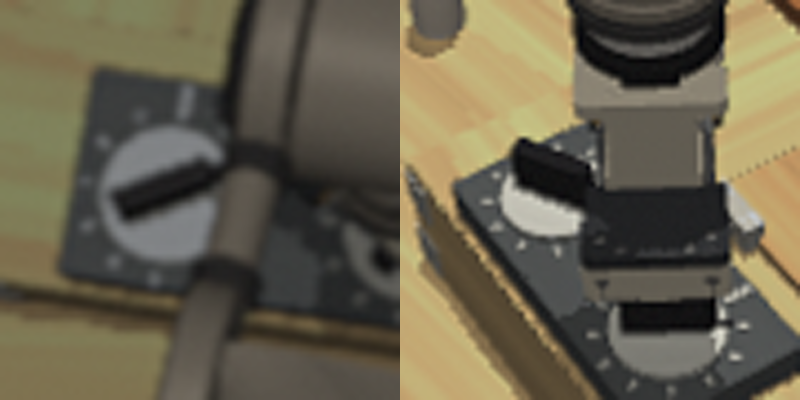

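```bash
python3 - <<'E'
from h import *
a=cv2.imread("pics/top1.png"); s=8
im=cv2.resize(a[180:240,268:293],None,fx=s,fy=s,interpolation=cv2.INTER_CUBIC)
k=(cv2.cvtColor(im,cv2.COLOR_BGR2HSV)[:,:,2]<48).astype(np.uint8); k[:18*s]=0;k[40*s:]=0
k[:, :4*s]=0
c=max(cv2.findContours(k,0,1)[0],key=cv2.contourArea)[:,0]
r=cv2.minAreaRect(c); print(r)
B=ray("top",(cv2.boxPoints(r)+.5)/s-.5+[268,180],.168); print(B)
for i in range(4):
    v=B[(i+1)%4]-B[i]; print(np.hypot(*v[:2])*1000,(-.1365-np.arctan2(v[1],v[0]))%np.pi)
E
```

```text
((131.63824462890625, 224.9970703125), (41.646202087402344, 147.22659301757812), 69.3410873413086)
[[0.49412926 0.14667968 0.168     ]
 [0.51418952 0.09700399 0.168     ]
 [0.49986506 0.09120292 0.168     ]
 [0.47987499 0.14078165 0.168     ]]
53.57319899029911 1.0504973222777265
15.454527219792375 2.6203035368030725
53.45702158728476 1.0510355381671284
15.426308604922406 2.612769999269122
```

>>> {"name": "move_arm", "arguments": {
  "deltas": [
    {"x":-0.001,"y":0.0005,"z":0.015,"wx":0,"wy":0,"wz":0,"hand":0.6},
    {"x":-0.001,"y":0.0005,"z":0.03,"wx":0,"wy":0,"wz":0,"hand":0.6},
    {"x":-0.001,"y":0.0005,"z":0.045,"wx":0,"wy":0,"wz":0,"hand":0.6},
    {"x":-0.001,"y":0.0005,"z":0.057,"wx":0,"wy":0,"wz":0,"hand":0.6},
    {"x":-0.001,"y":0.0005,"z":0.057,"wx":0,"wy":0,"wz":0,"hand":0.1},
    {"x":-0.001,"y":0.0005,"z":0.057,"wx":0,"wy":0,"wz":0,"hand":0},
    {"x":-0.001,"y":0.0005,"z":0.057,"wx":0,"wy":0,"wz":0,"hand":0},
    {"x":-0.001,"y":0.0005,"z":0.057,"wx":0,"wy":0,"wz":0,"hand":0}
  ]
}}

```text
time: 8.75
tool_pos: [0.4818, -0.0075, 0.1441]
tool_rot: [3.141, 0.001, 2.448]
contact_force: [-0.1, -0.6, -0.5]
opening: 0.0198
```

>>> {"name": "move_arm", "arguments": {
  "deltas": [
    {"x":0,"y":0,"z":0,"wx":0,"wy":0,"wz":0,"hand":0},
    {"x":0,"y":0,"z":0,"wx":0,"wy":0,"wz":0,"hand":0},
    {"x":0,"y":0,"z":0,"wx":0,"wy":0,"wz":5,"hand":0},
    {"x":0,"y":0,"z":0,"wx":0,"wy":0,"wz":10,"hand":0},
    {"x":0,"y":0,"z":0,"wx":0,"wy":0,"wz":15,"hand":0},
    {"x":0,"y":0,"z":0,"wx":0,"wy":0,"wz":20,"hand":0},
    {"x":0,"y":0,"z":0,"wx":0,"wy":0,"wz":25,"hand":0},
    {"x":0,"y":0,"z":0,"wx":0,"wy":0,"wz":28,"hand":0}
  ]
}}

```text
time: 9.75
tool_pos: [0.4827, -0.0063, 0.1441]
tool_rot: [3.138, -0.001, 1.957]
contact_force: [3.5, 6.9, -0.7]
opening: 0.0139
```

```bash
cat > b.py <<'E'
from h import *
import sys
st(); s=monitor.observe(); print("dial",(-.1365-s["tool_rot"][2])%np.pi)
c=np.array([.5897,.0441]); Rz=np.array([[np.cos(-.1365),-np.sin(-.1365)],[np.sin(-.1365),np.cos(-.1365)]])
P=[[*(c+Rz@[x,0]),.119] for x in np.arange(-.034,.012,.004)]
a=viewer.read_camera("side"); uv=proj("side",P)
print("bolt profile",cv2.remap(cv2.cvtColor(a,cv2.COLOR_RGB2HSV)[:,:,1:],uv[None].astype(np.float32),None,1)[0].tolist())
cv2.imwrite(sys.argv[1],cv2.resize(a[140:230,245:365,::-1],(800,600),interpolation=cv2.INTER_CUBIC))
E
python3 b.py pics/b0.png
```

```text
t 9.75 pos [ 0.4827 -0.0063  0.1441] rot [ 3.138e+00 -1.000e-03  1.957e+00] F [ 3.5  6.9 -0.7] T [ 0.9  -0.5   0.01] q [-0.17  0.35  1.76  0.    1.03 -0.56] op 0.0139
dial 1.0480923333696723
bolt profile [[23, 30], [89, 69], [55, 72], [128, 93], [76, 52], [23, 34], [19, 43], [13, 37], [14, 25], [42, 33], [81, 122], [113, 199]]
```

View pics/b0.png

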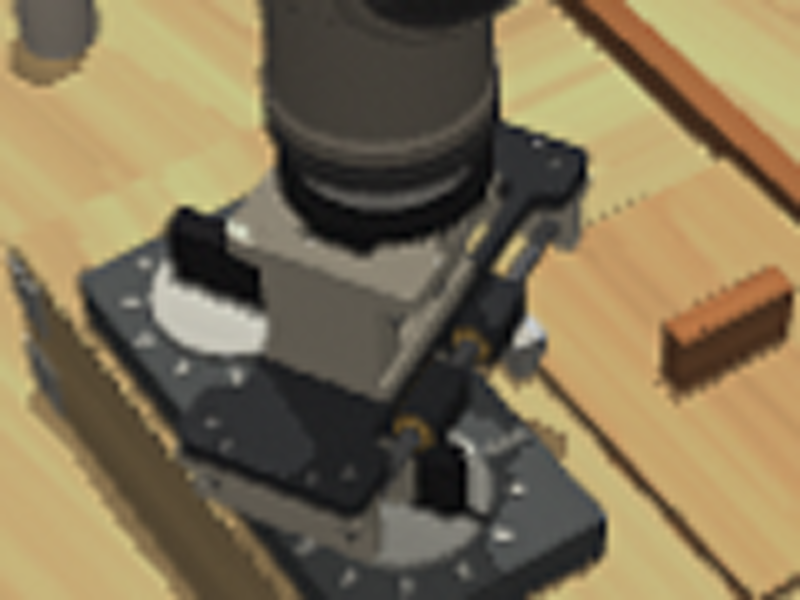

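>>> {"name": "move_arm", "arguments": {
  "deltas": [
    {"x":0.001,"y":0.001,"z":0,"wx":0,"wy":0,"wz":3,"hand":0},
    {"x":0.001,"y":0.001,"z":0,"wx":0,"wy":0,"wz":6,"hand":0},
    {"x":0.001,"y":0.001,"z":0,"wx":0,"wy":0,"wz":9,"hand":0},
    {"x":0.001,"y":0.001,"z":0,"wx":0,"wy":0,"wz":9,"hand":0}
  ]
}}

```text
time: 10.3
tool_pos: [0.4826, -0.0062, 0.144]
tool_rot: [3.14, 0.0, 1.803]
contact_force: [2.3, -0.1, 0.4]
opening: 0.0139
```

```bash
python3 b.py pics/b1.png
```

```text
t 10.3 pos [ 0.4826 -0.0062  0.144 ] rot [3.14  0.    1.803] F [ 2.3 -0.1  0.4] T [-0.09 -0.18  0.04] q [-0.17  0.35  1.76  0.    1.03 -0.4 ] op 0.0139
dial 1.202542597046323
bolt profile [[77, 41], [124, 70], [133, 88], [66, 47], [19, 35], [15, 36], [12, 51], [15, 51], [11, 47], [21, 37], [54, 43], [99, 149]]
```

>>> {"name": "move_arm", "arguments": {
  "deltas": [
    {"x":0,"y":0,"z":0,"wx":0,"wy":0,"wz":3,"hand":0},
    {"x":0,"y":0,"z":0,"wx":0,"wy":0,"wz":6,"hand":0},
    {"x":0,"y":0,"z":0,"wx":0,"wy":0,"wz":8,"hand":0},
    {"x":0,"y":0,"z":0,"wx":0,"wy":0,"wz":8,"hand":0}
  ]
}}

```text
time: 10.85
tool_pos: [0.4826, -0.0062, 0.144]
tool_rot: [3.14, 0.0, 1.663]
contact_force: [1.9, -0.6, 3.8]
opening: 0.0137
```

```bash
python3 b.py pics/b2.png
```

```text
t 10.85 pos [ 0.4826 -0.0062  0.144 ] rot [3.14  0.    1.663] F [ 1.9 -0.6  3.8] T [-0.07 -0.24 -0.04] q [-0.17  0.35  1.76  0.    1.03 -0.26] op 0.0137
dial 1.342067552392762
bolt profile [[118, 54], [130, 65], [73, 48], [24, 35], [19, 35], [17, 35], [14, 50], [11, 52], [16, 51], [19, 52], [14, 65], [15, 81]]
```

>>> {"name": "move_arm", "arguments": {
  "deltas": [
    {"x":0,"y":0,"z":0,"wx":0,"wy":0,"wz":3,"hand":0},
    {"x":0,"y":0,"z":0,"wx":0,"wy":0,"wz":6,"hand":0},
    {"x":0,"y":0,"z":0,"wx":0,"wy":0,"wz":8,"hand":0},
    {"x":0,"y":0,"z":0,"wx":0,"wy":0,"wz":8,"hand":0}
  ]
}}

```text
time: 11.4
tool_pos: [0.4826, -0.0062, 0.144]
tool_rot: [3.14, -0.0, 1.523]
contact_force: [2.8, -0.8, 4.9]
opening: 0.014
```

```bash
python3 b.py pics/b3.png
```

```text
t 11.4 pos [ 0.4826 -0.0062  0.144 ] rot [ 3.14  -0.     1.523] F [ 2.8 -0.8  4.9] T [-0.1  -0.46 -0.11] q [-0.17  0.35  1.76  0.    1.03 -0.12] op 0.014
dial 1.4817884095479494
bolt profile [[86, 41], [53, 38], [23, 36], [18, 35], [20, 36], [19, 34], [17, 42], [16, 37], [23, 42], [16, 118], [80, 186], [108, 177]]
```

View pics/b3.png

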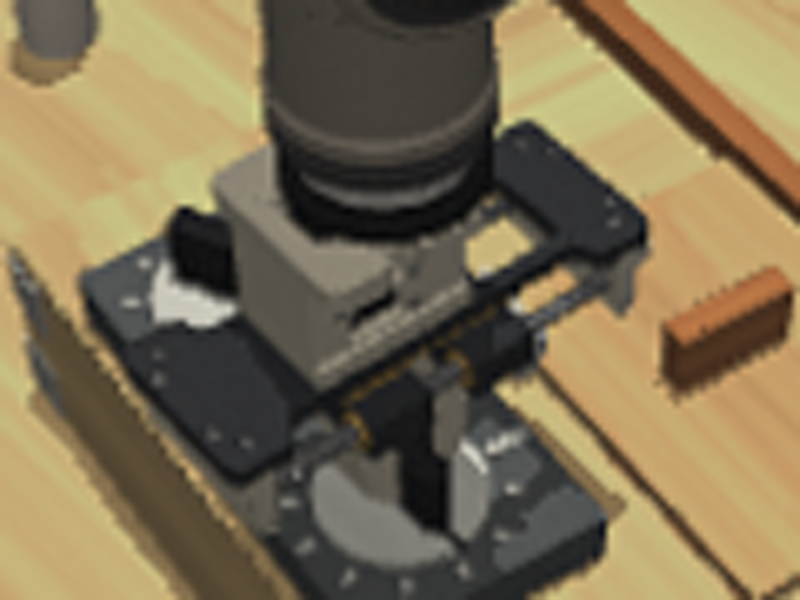

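```bash
cat >> b.py <<'E'
print("plate sat/val",cv2.cvtColor(a,cv2.COLOR_RGB2HSV)[188:195,322:330,1].tolist())
E
python3 - <<'E'
import cv2
for i in (0,3):
    a=cv2.imread(f"pics/b{i}.png"); a=cv2.resize(a,(120,90),interpolation=cv2.INTER_AREA); print(cv2.cvtColor(a,cv2.COLOR_BGR2HSV)[48:55,77:85,1].tolist())
E
```

```text
[[7, 10, 5, 31, 87, 111, 117, 115], [15, 22, 4, 3, 42, 99, 115, 117], [23, 22, 15, 3, 2, 97, 112, 113], [20, 16, 13, 6, 17, 110, 114, 110], [8, 15, 16, 11, 52, 112, 115, 111], [21, 23, 17, 23, 101, 118, 117, 113], [18, 17, 10, 47, 119, 123, 120, 115]]
[[16, 19, 3, 3, 27, 87, 109, 116], [10, 17, 5, 0, 32, 103, 116, 117], [11, 15, 18, 6, 4, 97, 112, 114], [15, 21, 20, 7, 18, 109, 113, 111], [20, 23, 21, 8, 52, 110, 114, 111], [11, 12, 22, 25, 99, 116, 116, 113], [23, 16, 0, 50, 118, 123, 119, 115]]
```

>>> {"name": "move_arm", "arguments": {
  "deltas": [
    {"x":0,"y":0,"z":0,"wx":0,"wy":0,"wz":3,"hand":0},
    {"x":0,"y":0,"z":0,"wx":0,"wy":0,"wz":6,"hand":0},
    {"x":0,"y":0,"z":0,"wx":0,"wy":0,"wz":8,"hand":0},
    {"x":0,"y":0,"z":0,"wx":0,"wy":0,"wz":8,"hand":0}
  ]
}}

```text
time: 11.95
tool_pos: [0.4825, -0.0062, 0.144]
tool_rot: [3.14, -0.0, 1.384]
contact_force: [4.4, 0.4, 4.9]
opening: 0.0138
```

```bash
python3 b.py pics/b4.png
```

```text
t 11.95 pos [ 0.4825 -0.0062  0.144 ] rot [ 3.14  -0.     1.384] F [4.4 0.4 4.9] T [-0.1  -0.48 -0.02] q [-0.17  0.35  1.76  0.    1.03  0.02] op 0.0138
dial 1.6215281435965923
bolt profile [[51, 36], [19, 38], [48, 41], [17, 37], [60, 46], [42, 45], [74, 51], [38, 39], [53, 100], [33, 161], [84, 186], [111, 188]]
plate sat/val [[21, 5, 14, 41, 70, 10, 5, 0], [2, 24, 2, 7, 0, 3, 9, 41], [16, 10, 10, 9, 3, 44, 103, 106], [10, 17, 5, 5, 13, 104, 112, 111], [11, 15, 7, 9, 43, 114, 115, 112], [29, 22, 5, 17, 101, 118, 115, 113], [21, 33, 0, 41, 123, 124, 119, 115]]
```

>>> {"name": "move_arm", "arguments": {
  "deltas": [
    {"x":0,"y":0,"z":0,"wx":0,"wy":0,"wz":3,"hand":0},
    {"x":0,"y":0,"z":0,"wx":0,"wy":0,"wz":6,"hand":0},
    {"x":0,"y":0,"z":0,"wx":0,"wy":0,"wz":8,"hand":0},
    {"x":0,"y":0,"z":0,"wx":0,"wy":0,"wz":8,"hand":0}
  ]
}}

```text
time: 12.5
tool_pos: [0.4825, -0.0062, 0.144]
tool_rot: [3.141, -0.0, 1.244]
contact_force: [3.4, 0.7, 5.9]
opening: 0.0138
```

```bash
python3 b.py pics/b5.png
```

```text
t 12.5 pos [ 0.4825 -0.0062  0.144 ] rot [ 3.141 -0.     1.244] F [3.4 0.7 5.9] T [-0.05 -0.41 -0.06] q [-0.17  0.35  1.76  0.    1.03  0.15] op 0.0138
dial 1.761131258413058
bolt profile [[37, 44], [98, 60], [100, 56], [101, 57], [99, 54], [95, 49], [120, 55], [81, 39], [76, 43], [72, 39], [42, 35], [55, 42]]
plate sat/val [[39, 24, 8, 32, 92, 114, 118, 117], [9, 22, 4, 1, 42, 102, 116, 117], [13, 21, 17, 6, 7, 55, 42, 7], [16, 16, 11, 9, 4, 5, 2, 0], [22, 0, 7, 9, 5, 0, 41, 24], [16, 4, 3, 4, 48, 98, 109, 109], [16, 21, 4, 46, 110, 124, 121, 116]]
```

>>> {"name": "move_arm", "arguments": {
  "deltas": [
    {"x":0,"y":0,"z":0,"wx":0,"wy":0,"wz":3,"hand":0},
    {"x":0,"y":0,"z":0,"wx":0,"wy":0,"wz":6,"hand":0},
    {"x":0,"y":0,"z":0,"wx":0,"wy":0,"wz":8,"hand":0},
    {"x":0,"y":0,"z":0,"wx":0,"wy":0,"wz":8,"hand":0}
  ]
}}

```text
time: 13.05
tool_pos: [0.4825, -0.0062, 0.144]
tool_rot: [3.141, -0.0, 1.104]
contact_force: [3.3, 0.0, 5.7]
opening: 0.014
```

```bash
python3 b.py pics/b6.png
```

```text
t 13.05 pos [ 0.4825 -0.0062  0.144 ] rot [ 3.141 -0.     1.104] F [3.3 0.  5.7] T [-0.06 -0.47 -0.07] q [-0.17  0.35  1.76  0.    1.03  0.29] op 0.014
dial 1.9006110054055643
bolt profile [[124, 66], [86, 51], [91, 50], [67, 39], [53, 34], [23, 27], [29, 28], [27, 29], [28, 32], [16, 39], [16, 48], [28, 47]]
plate sat/val [[46, 8, 0, 9, 65, 103, 107, 109], [102, 25, 11, 4, 50, 104, 113, 117], [60, 25, 17, 6, 12, 101, 111, 113], [19, 15, 13, 12, 0, 116, 114, 111], [11, 17, 22, 18, 11, 113, 103, 73], [37, 15, 14, 12, 9, 7, 3, 0], [64, 13, 7, 8, 8, 2, 6, 18]]
```

Still locked (plate edge unchanged); continue.

>>> {"name": "move_arm", "arguments": {
  "deltas": [
    {"x":0,"y":0,"z":0,"wx":0,"wy":0,"wz":3,"hand":0},
    {"x":0,"y":0,"z":0,"wx":0,"wy":0,"wz":6,"hand":0},
    {"x":0,"y":0,"z":0,"wx":0,"wy":0,"wz":8,"hand":0},
    {"x":0,"y":0,"z":0,"wx":0,"wy":0,"wz":8,"hand":0}
  ]
}}

```text
time: 13.6
tool_pos: [0.4825, -0.0062, 0.144]
tool_rot: [3.141, -0.001, 0.965]
contact_force: [3.0, 0.0, 5.4]
opening: 0.0138
```

```bash
python3 b.py pics/b7.png
```

```text
t 13.6 pos [ 0.4825 -0.0062  0.144 ] rot [ 3.141e+00 -1.000e-03  9.650e-01] F [3.  0.  5.4] T [-0.03 -0.39 -0.04] q [-0.17  0.35  1.76  0.    1.03  0.43] op 0.0138
dial 2.0401676533547737
bolt profile [[82, 44], [38, 34], [42, 32], [29, 27], [23, 30], [10, 32], [9, 33], [19, 33], [23, 45], [33, 90], [71, 132], [101, 160]]
plate sat/val [[16, 16, 16, 11, 18, 13, 21, 14], [9, 32, 24, 33, 31, 58, 70, 70], [7, 7, 0, 8, 25, 101, 97, 106], [23, 17, 12, 13, 9, 111, 108, 111], [38, 23, 22, 16, 39, 113, 115, 111], [17, 19, 19, 17, 102, 119, 118, 114], [25, 17, 17, 38, 125, 124, 117, 116]]
```

>>> {"name": "move_arm", "arguments": {
  "deltas": [
    {"x":0,"y":0,"z":0,"wx":0,"wy":0,"wz":3,"hand":0},
    {"x":0,"y":0,"z":0,"wx":0,"wy":0,"wz":6,"hand":0},
    {"x":0,"y":0,"z":0,"wx":0,"wy":0,"wz":8,"hand":0},
    {"x":0,"y":0,"z":0,"wx":0,"wy":0,"wz":8,"hand":0}
  ]
}}

```text
time: 14.15
tool_pos: [0.4824, -0.0062, 0.144]
tool_rot: [3.141, -0.001, 0.825]
contact_force: [3.4, 0.5, 4.3]
opening: 0.014
```

```bash
python3 b.py pics/b8.png
```

```text
t 14.15 pos [ 0.4824 -0.0062  0.144 ] rot [ 3.141e+00 -1.000e-03  8.250e-01] F [3.4 0.5 4.3] T [-0.07 -0.42  0.  ] q [-0.17  0.35  1.76  0.    1.03  0.57] op 0.014
dial 2.1800055573884958
bolt profile [[12, 27], [25, 27], [9, 27], [15, 34], [11, 35], [14, 34], [20, 66], [22, 144], [23, 177], [25, 185], [72, 195], [113, 205]]
plate sat/val [[22, 10, 17, 44, 92, 104, 106, 90], [27, 17, 23, 34, 43, 43, 42, 35], [15, 17, 16, 11, 16, 21, 21, 21], [18, 20, 9, 26, 26, 18, 35, 28], [27, 27, 9, 28, 45, 42, 36, 42], [16, 15, 10, 16, 113, 114, 111, 109], [24, 19, 16, 38, 122, 123, 118, 115]]
```

>>> {"name": "move_arm", "arguments": {
  "deltas": [
    {"x":0,"y":0,"z":0,"wx":0,"wy":0,"wz":3,"hand":0},
    {"x":0,"y":0,"z":0,"wx":0,"wy":0,"wz":6,"hand":0},
    {"x":0,"y":0,"z":0,"wx":0,"wy":0,"wz":8,"hand":0},
    {"x":0,"y":0,"z":0,"wx":0,"wy":0,"wz":8,"hand":0}
  ]
}}

```text
time: 14.7
tool_pos: [0.4824, -0.0061, 0.144]
tool_rot: [3.141, -0.001, 0.686]
contact_force: [3.0, 0.5, 5.2]
opening: 0.0139
```

```bash
python3 b.py pics/b9.png
```

```text
t 14.7 pos [ 0.4824 -0.0061  0.144 ] rot [ 3.141e+00 -1.000e-03  6.860e-01] F [3.  0.5 5.2] T [-0.02 -0.35 -0.  ] q [-0.17  0.35  1.76  0.    1.03  0.71] op 0.0139
dial 2.3195612396824825
bolt profile [[20, 29], [13, 32], [13, 35], [15, 35], [17, 35], [15, 40], [28, 23], [29, 137], [24, 186], [25, 168], [53, 131], [47, 88]]
plate sat/val [[21, 5, 12, 31, 92, 114, 118, 109], [7, 23, 6, 4, 42, 105, 116, 110], [13, 24, 17, 6, 9, 98, 111, 87], [28, 31, 19, 11, 21, 43, 49, 5], [15, 16, 11, 15, 16, 27, 26, 20], [9, 19, 8, 12, 7, 26, 11, 15], [26, 11, 12, 44, 22, 20, 11, 17]]
```

>>> {"name": "move_arm", "arguments": {
  "deltas": [
    {"x":0,"y":0,"z":0,"wx":0,"wy":0,"wz":3,"hand":0},
    {"x":0,"y":0,"z":0,"wx":0,"wy":0,"wz":6,"hand":0},
    {"x":0,"y":0,"z":0,"wx":0,"wy":0,"wz":8,"hand":0},
    {"x":0,"y":0,"z":0,"wx":0,"wy":0,"wz":8,"hand":0}
  ]
}}

```text
time: 15.25
tool_pos: [0.4824, -0.0061, 0.144]
tool_rot: [3.141, -0.001, 0.546]
contact_force: [4.2, -0.4, 5.0]
opening: 0.0142
```

```bash
python3 b.py pics/b10.png
```

```text
t 15.25 pos [ 0.4824 -0.0061  0.144 ] rot [ 3.141e+00 -1.000e-03  5.460e-01] F [ 4.2 -0.4  5. ] T [-0.06 -0.36 -0.04] q [-0.17  0.35  1.76  0.    1.03  0.85] op 0.0142
dial 2.459271796319258
bolt profile [[11, 35], [15, 35], [15, 35], [13, 35], [13, 35], [14, 44], [19, 39], [54, 28], [107, 74], [16, 89], [3, 98], [44, 126]]
plate sat/val [[18, 8, 2, 6, 29, 87, 30, 9], [9, 22, 6, 5, 24, 101, 102, 38], [17, 22, 15, 7, 9, 104, 104, 63], [23, 17, 13, 12, 4, 116, 92, 10], [5, 14, 17, 14, 47, 115, 87, 31], [7, 5, 16, 8, 94, 100, 33, 25], [15, 23, 23, 31, 39, 32, 28, 15]]
```

View pics/b10.png

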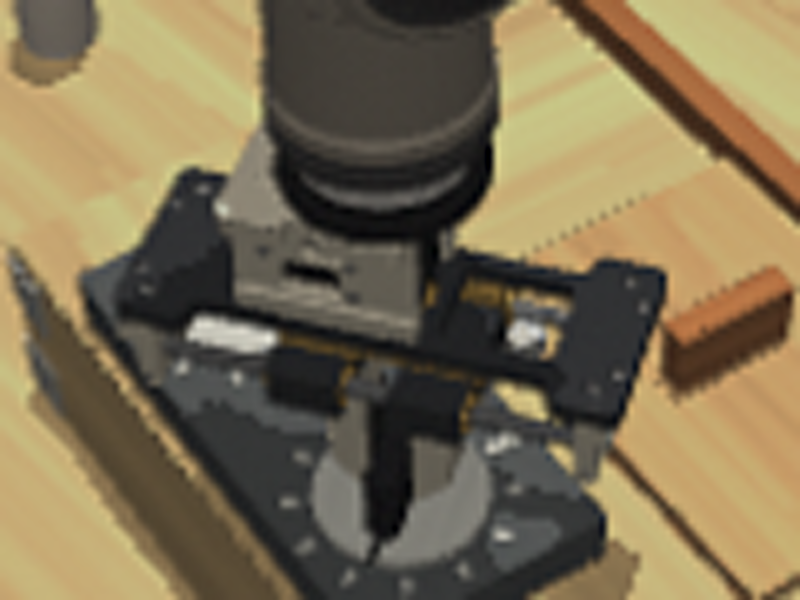

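Dial following (nose at (370,560)), plate edge still at (540,335): locked. Continue.

>>> {"name": "move_arm", "arguments": {
  "deltas": [
    {"x":0,"y":0,"z":0,"wx":0,"wy":0,"wz":3,"hand":0},
    {"x":0,"y":0,"z":0,"wx":0,"wy":0,"wz":6,"hand":0},
    {"x":0,"y":0,"z":0,"wx":0,"wy":0,"wz":8,"hand":0},
    {"x":0,"y":0,"z":0,"wx":0,"wy":0,"wz":8,"hand":0}
  ]
}}

```text
time: 15.8
tool_pos: [0.4824, -0.0061, 0.144]
tool_rot: [3.141, -0.001, 0.406]
contact_force: [2.9, 0.8, 6.2]
opening: 0.014
```

```bash
python3 b.py pics/b11.png
```

```text
t 15.8 pos [ 0.4824 -0.0061  0.144 ] rot [ 3.141e+00 -1.000e-03  4.060e-01] F [2.9 0.8 6.2] T [-0.07 -0.35 -0.09] q [-0.17  0.35  1.76  0.    1.03  0.99] op 0.014
dial 2.5988690538966592
bolt profile [[15, 35], [19, 36], [17, 35], [15, 36], [17, 35], [18, 44], [28, 51], [64, 40], [116, 64], [91, 95], [85, 87], [65, 60]]
plate sat/val [[50, 4, 7, 3, 3, 37, 94, 95], [62, 18, 10, 4, 0, 3, 3, 11], [49, 22, 16, 13, 10, 29, 4, 19], [20, 16, 12, 17, 17, 71, 18, 20], [5, 16, 17, 16, 35, 58, 9, 15], [21, 23, 19, 25, 69, 45, 26, 15], [21, 19, 22, 47, 72, 26, 22, 15]]
```

>>> {"name": "move_arm", "arguments": {
  "deltas": [
    {"x":0,"y":0,"z":0,"wx":0,"wy":0,"wz":2,"hand":0},
    {"x":0,"y":0,"z":0,"wx":0,"wy":0,"wz":4,"hand":0},
    {"x":0,"y":0,"z":0,"wx":0,"wy":0,"wz":4,"hand":0}
  ]
}}

```text
time: 16.23
tool_pos: [0.4824, -0.0061, 0.144]
tool_rot: [3.141, -0.001, 0.336]
contact_force: [3.0, -0.1, 4.9]
opening: 0.014
```

```bash
python3 b.py pics/b12.png
```

```text
t 16.23 pos [ 0.4824 -0.0061  0.144 ] rot [ 3.141e+00 -1.000e-03  3.360e-01] F [ 3.  -0.1  4.9] T [ 0.04 -0.35 -0.08] q [-0.17  0.35  1.76  0.    1.03  1.06] op 0.014
dial 2.6686727808811366
bolt profile [[14, 36], [17, 35], [12, 36], [14, 36], [20, 35], [18, 44], [63, 60], [127, 66], [105, 61], [133, 101], [63, 42], [19, 27]]
plate sat/val [[101, 14, 7, 50, 86, 81, 95, 46], [62, 4, 0, 5, 2, 34, 83, 48], [80, 12, 8, 6, 8, 5, 0, 9], [74, 17, 15, 11, 5, 6, 9, 15], [3, 15, 22, 22, 14, 11, 10, 15], [21, 19, 19, 19, 8, 7, 16, 15], [17, 22, 19, 15, 7, 16, 16, 10]]
```

View pics/b12.png

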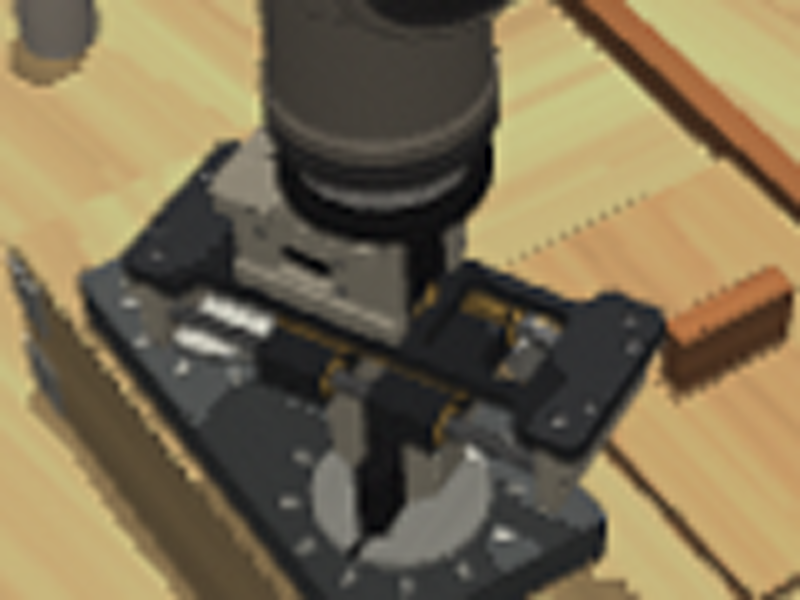

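The bolt is now hidden by the finger carriage (~(530,340)); I continue by feel in small steps.

>>> {"name": "move_arm", "arguments": {
  "deltas": [
    {"x":0,"y":0,"z":0,"wx":0,"wy":0,"wz":2,"hand":0},
    {"x":0,"y":0,"z":0,"wx":0,"wy":0,"wz":4,"hand":0},
    {"x":0,"y":0,"z":0,"wx":0,"wy":0,"wz":4,"hand":0}
  ]
}}

```text
time: 16.65
tool_pos: [0.4824, -0.0061, 0.144]
tool_rot: [3.142, -0.001, 0.267]
contact_force: [3.5, 1.1, 5.9]
opening: 0.0137
```

```bash
python3 b.py pics/b13.png
```

```text
t 16.65 pos [ 0.4824 -0.0061  0.144 ] rot [ 3.142e+00 -1.000e-03  2.670e-01] F [3.5 1.1 5.9] T [-0.01 -0.29 -0.01] q [-0.17  0.35  1.76  0.    1.03  1.13] op 0.0137
dial 2.7384698397032894
bolt profile [[8, 35], [17, 35], [8, 36], [16, 37], [25, 35], [38, 48], [124, 74], [148, 83], [117, 61], [73, 42], [33, 24], [27, 40]]
plate sat/val [[146, 83, 15, 7, 6, 21, 26, 15], [109, 16, 0, 4, 3, 70, 71, 0], [61, 4, 8, 10, 0, 68, 75, 11], [109, 13, 9, 4, 3, 3, 12, 14], [87, 25, 17, 10, 7, 0, 14, 20], [18, 19, 21, 21, 6, 16, 15, 15], [21, 22, 19, 19, 7, 15, 11, 10]]
```

>>> {"name": "move_arm", "arguments": {
  "deltas": [
    {"x":0,"y":0,"z":0,"wx":0,"wy":0,"wz":2,"hand":0},
    {"x":0,"y":0,"z":0,"wx":0,"wy":0,"wz":4,"hand":0},
    {"x":0,"y":0,"z":0,"wx":0,"wy":0,"wz":4,"hand":0}
  ]
}}

```text
time: 17.08
tool_pos: [0.4824, -0.0061, 0.144]
tool_rot: [-3.142, -0.001, 0.197]
contact_force: [3.9, 1.2, 5.9]
opening: 0.0141
```

```bash
python3 b.py pics/b14.png; python3 - <<'E'
from h import *
# top camera: is the bolt spot visible?
a=viewer.read_camera("top")[:,:,::-1]; b=cv2.imread("pics/top0.png")
cv2.imwrite("pics/topb.png",np.hstack([cv2.resize(i[165:235,270:340],(400,400),interpolation=cv2.INTER_CUBIC) for i in (a,b)]))
d=np.abs(a.astype(int)-b).sum(2)[178:196,302:322]; print(d.tolist())
E
```

```text
t 17.07 pos [ 0.4824 -0.0061  0.144 ] rot [-3.142e+00 -1.000e-03  1.970e-01] F [3.9 1.2 5.9] T [ 0.03 -0.3  -0.05] q [-0.17  0.35  1.76  0.    1.03  1.2 ] op 0.0141
dial 2.8082957254444967
bolt profile [[16, 35], [12, 36], [10, 35], [17, 34], [28, 36], [90, 55], [146, 92], [150, 102], [69, 41], [24, 27], [18, 44], [33, 57]]
plate sat/val [[100, 69, 0, 12, 18, 19, 22, 31], [122, 66, 6, 10, 21, 12, 16, 16], [126, 11, 3, 8, 0, 52, 9, 12], [76, 4, 5, 10, 3, 46, 11, 15], [107, 9, 8, 11, 8, 6, 9, 15], [85, 23, 13, 10, 4, 13, 16, 10], [18, 22, 19, 10, 8, 24, 17, 15]]
[[103, 57, 51, 51, 51, 52, 56, 100, 155, 123, 66, 56, 55, 55, 58, 58, 56, 57, 57, 58], [89, 50, 51, 52, 53, 53, 68, 120, 160, 104, 59, 55, 56, 57, 57, 55, 58, 57, 55, 57], [66, 47, 63, 76, 73, 79, 106, 157, 171, 103, 58, 50, 50, 50, 52, 53, 54, 55, 55, 54], [40, 33, 68, 86, 86, 91, 123, 181, 179, 114, 77, 74, 76, 74, 73, 68, 50, 50, 53, 55], [18, 10, 62, 86, 86, 89, 126, 188, 171, 109, 84, 88, 88, 93, 91, 81, 47, 38, 48, 51], [28, 20, 56, 68, 68, 89, 143, 196, 158, 100, 85, 84, 91, 90, 95, 82, 25, 22, 41, 46], [37, 10, 21, 17, 
[... 313 characters left out ...]
39, 38], [39, 36, 35, 33, 39, 129, 194, 132, 63, 43, 18, 36, 66, 45, 40, 32, 25, 34, 36, 36], [41, 41, 40, 38, 56, 151, 198, 122, 58, 42, 15, 37, 28, 30, 32, 30, 34, 34, 33, 34], [28, 38, 36, 34, 62, 167, 192, 110, 61, 45, 11, 29, 29, 35, 36, 32, 31, 33, 32, 32], [60, 47, 52, 43, 25, 132, 134, 72, 53, 40, 5, 23, 32, 38, 38, 35, 35, 34, 33, 32], [103, 101, 105, 94, 22, 58, 33, 18, 26, 31, 63, 59, 24, 26, 33, 34, 32, 33, 33, 32], [102, 103, 108, 92, 37, 19, 38, 90, 99, 100, 109, 96, 81, 60, 50, 53, 56, 38, 25, 21], [97, 96, 95, 77, 21, 16, 44, 101, 108, 111, 109, 110, 107, 107, 102, 106, 106, 89, 78, 81], [90, 88, 93, 64, 13, 20, 42, 90, 98, 97, 98, 98, 100, 102, 108, 111, 109, 107, 104, 108]]
```

>>> {"name": "move_arm", "arguments": {
  "deltas": [
    {"x":0,"y":0,"z":0,"wx":0,"wy":0,"wz":2,"hand":0},
    {"x":0,"y":0,"z":0,"wx":0,"wy":0,"wz":4,"hand":0},
    {"x":0,"y":0,"z":0,"wx":0,"wy":0,"wz":4,"hand":0}
  ]
}}

```text
time: 17.55
tool_pos: [0.4824, -0.006, 0.144]
tool_rot: [-3.141, -0.001, 0.127]
contact_force: [3.8, 1.1, 5.1]
opening: 0.014
```

```bash
python3 b.py pics/b15.png
```

```text
t 17.55 pos [ 0.4824 -0.006   0.144 ] rot [-3.141e+00 -1.000e-03  1.270e-01] F [3.8 1.1 5.1] T [ 0.09 -0.34 -0.13] q [-0.17  0.35  1.76  0.    1.03  1.27] op 0.014
dial 2.878066523251446
bolt profile [[14, 36], [10, 34], [18, 35], [24, 35], [66, 48], [143, 78], [151, 106], [118, 62], [30, 27], [22, 42], [42, 51], [100, 157]]
plate sat/val [[55, 38, 20, 21, 26, 51, 89, 113], [103, 75, 23, 27, 19, 27, 36, 41], [113, 65, 7, 21, 26, 16, 22, 26], [98, 5, 4, 6, 8, 22, 23, 20], [41, 3, 8, 9, 4, 8, 18, 10], [55, 5, 8, 10, 9, 6, 15, 10], [74, 21, 11, 3, 6, 15, 11, 10]]
```

View pics/b15.png

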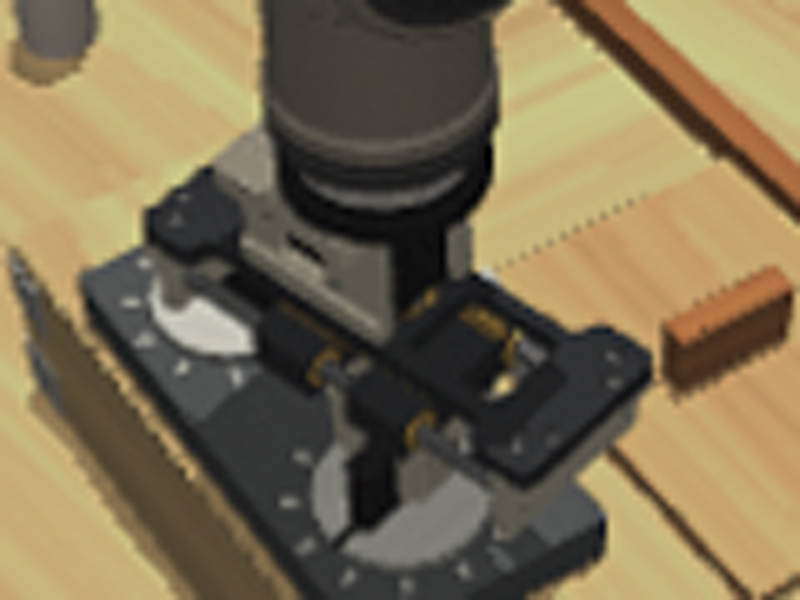

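The T-head seen so far is the lid's keeper (fixed); the narrow stem is the tongue, so I need a clear view. Dial is at about 2.88, so release, lift and look.

>>> {"name": "move_arm", "arguments": {
  "deltas": [
    {"x":0,"y":0,"z":0,"wx":0,"wy":0,"wz":0,"hand":0.6},
    {"x":0,"y":0,"z":0,"wx":0,"wy":0,"wz":0,"hand":0.6},
    {"x":0,"y":0,"z":0,"wx":0,"wy":0,"wz":0,"hand":0.6},
    {"x":0,"y":0,"z":-0.03,"wx":0,"wy":0,"wz":0,"hand":0.6},
    {"x":0,"y":0,"z":-0.06,"wx":0,"wy":0,"wz":0,"hand":0.6},
    {"x":-0.05,"y":0.03,"z":-0.09,"wx":0,"wy":0,"wz":0,"hand":0.6},
    {"x":-0.08,"y":0.08,"z":-0.1,"wx":0,"wy":0,"wz":0,"hand":0.6},
    {"x":-0.09,"y":0.12,"z":-0.1,"wx":0,"wy":0,"wz":0,"hand":0.6}
  ]
}}

```text
time: 18.6
tool_pos: [0.4068, -0.138, 0.2448]
tool_rot: [3.14, -0.001, 0.126]
contact_force: [1.6, 0.5, 0.5]
opening: 0.0546
```

```bash
python3 - <<'E'
from h import *
st()
a=viewer.read_camera("top")[:,:,::-1]; b=viewer.read_camera("side")[:,:,::-1]
cv2.imwrite("pics/top2.png",a);cv2.imwrite("pics/side2.png",b)
f=lambda i:cv2.resize(i,(400,400),interpolation=cv2.INTER_CUBIC)
cv2.imwrite("pics/e2.png",np.hstack([f(a[155:245,265:355]),f(b[150:240,250:340])]))
E
python3 meas.py pics/top2.png
```

```text
t 18.6 pos [ 0.4068 -0.138   0.2448] rot [ 3.14e+00 -1.00e-03  1.26e-01] F [1.6 0.5 0.5] T [-0.12  0.15 -0.01] q [-0.51  0.15  1.73 -0.    1.26  0.94] op 0.0546
L {'disc': array([[0.49953353, 0.12211851],
       [0.49994626, 0.12201866]]), 'r': 12.264985084533691, 'bar': array([0.4968349 , 0.11912006]), 'wh': (14.409933090209961, 52.40684127807617), 'ang': np.float32(1.9432471)}
R {'disc': array([[ 0.48166891, -0.00657241],
       [ 0.48189202, -0.006525  ]]), 'r': 12.357322692871094, 'bar': array([ 0.47950485, -0.00666322]), 'wh': (55.54801559448242, 8.205155372619629), 'ang': np.float32(0.111089796)}
yaw [-0.1379365  -0.13953946] dist [0.12992497 0.12980534]
L dial mod pi [1.06040907 1.05880611]
R dial mod pi [2.89256636 2.89096339]
[[20, 104, 127], [20, 106, 125], [19, 110, 116], [14, 132, 112], [12, 152, 116], [12, 153, 122], [13, 154, 121], [13, 152, 109], [15, 130, 96], [18, 107, 110], [19, 108, 125], [19, 108, 128]]
grip ((15.079998016357422, 23.439998626708984), (5.374011516571045, 19.516149520874023), 8.130102157592773) [[ 0.63911734 -0.02868693  0.1445    ]]
grip ((18.5, 1.5), (3.0, 21.0), 90.0) [[ 0.70873912 -0.03833     0.1445    ]]
```

View pics/e2.png

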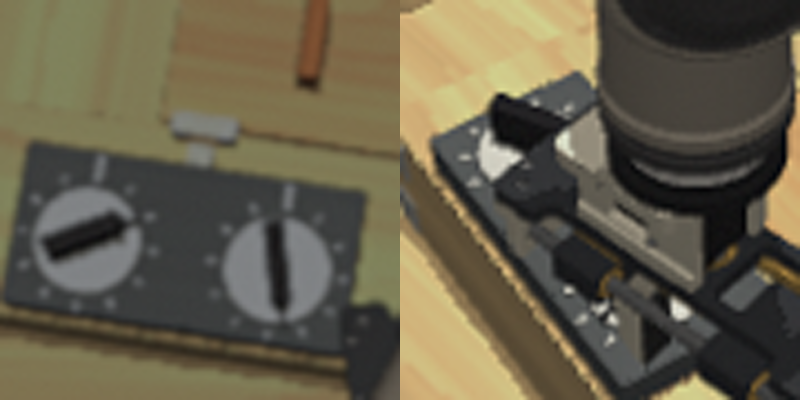

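```bash
python3 - <<'E'
from h import *
c=np.array([.5897,.0441]);y=-.138;Rz=np.array([[np.cos(y),-np.sin(y)],[np.sin(y),np.cos(y)]])
X=np.arange(-.044,.02,.002)
for f in("top0","top2"):
    a=cv2.cvtColor(cv2.imread(f"pics/{f}.png"),cv2.COLOR_BGR2HSV)
    for dy in(-.004,.004):
        uv=proj("top",[[*(c+Rz@[x,dy]),.116] for x in X])
        r=cv2.remap(a,uv[None].astype(np.float32),None,1)[0]; print(f,dy,"S",r[:,1].tolist(),"V",r[:,2].tolist())
a,b=[cv2.imread(f"pics/{f}.png") for f in("top0","top2")]
cv2.imwrite("pics/cmp.png",np.hstack([cv2.resize(i[172:200,298:326],(400,400),interpolation=cv2.INTER_CUBIC) for i in(a,b)]))
E
```

```text
top0 -0.004 S [9, 7, 5, 7, 10, 13, 15, 16, 16, 17, 17, 16, 17, 17, 17, 17, 17, 17, 17, 16, 16, 18, 29, 49, 76, 90, 98, 100, 100, 100, 100, 100] V [57, 56, 55, 60, 72, 90, 108, 120, 124, 124, 123, 123, 121, 119, 112, 107, 107, 115, 122, 124, 124, 123, 122, 122, 122, 121, 121, 122, 122, 122, 122, 122]
top0 0.004 S [9, 9, 8, 7, 12, 15, 17, 18, 18, 18, 18, 18, 18, 18, 17, 15, 15, 15, 16, 17, 16, 19, 27, 48, 70, 90, 95, 99, 101, 101, 100, 100] V [57, 56, 56, 59, 71, 87, 107, 118, 124, 124, 124, 124, 122, 117, 110, 103, 106, 118, 122, 125, 125, 123, 122, 122, 122, 121, 121, 122, 121, 121, 121, 121]
top2 -0.004 S [12, 9, 4, 7, 11, 15, 16, 16, 14, 15, 17, 21, 35, 55, 65, 57, 32, 21, 16, 16, 16, 17, 28, 48, 75, 90, 99, 99, 100, 101, 99, 99] V [60, 59, 58, 63, 76, 94, 113, 125, 128, 129, 128, 123, 116, 107, 102, 103, 110, 121, 128, 130, 130, 129, 127, 127, 126, 126, 126, 126, 126, 126, 126, 126]
top2 0.004 S [11, 9, 9, 10, 13, 15, 18, 18, 17, 17, 17, 20, 30, 51, 73, 54, 36, 19, 16, 14, 16, 19, 27, 48, 70, 90, 96, 100, 100, 100, 101, 99] V [60, 58, 59, 62, 74, 91, 112, 123, 129, 130, 129, 126, 118, 108, 99, 102, 111, 125, 128, 130, 129, 128, 127, 127, 127, 126, 127, 127, 127, 127, 126, 127]
```

View pics/cmp.png

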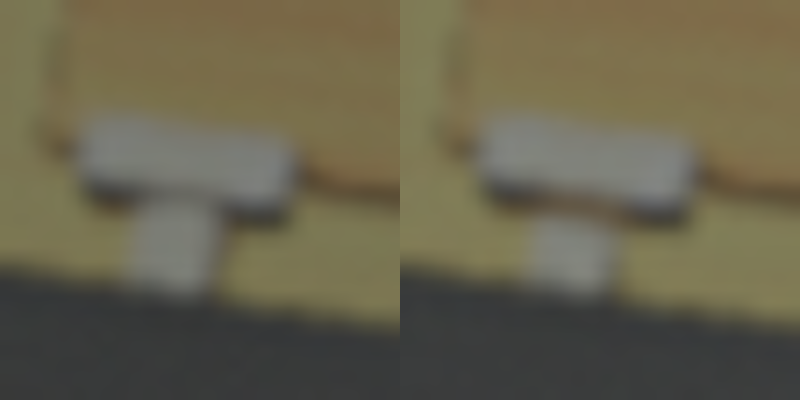

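Left: locked reference; right: now a wood-coloured gap between tongue (570,250) and keeper (580,160) — bolt drawn back. Both dials stay put (1.06, 2.89). Now the lid.

```bash
python3 -c "
from h import *
go(.6415,-.0288,.205,-.138)"
```

```text
delta [ 0.246  -0.0814  0.0388] rotdeg [ 0.1 -0.  14.9]
t 18.7 pos [ 0.4073 -0.1396  0.2439] rot [ 3.14  -0.     0.123] F [ 0.1  0.8 -0.7] T [-0.02  0.15  0.  ] q [-0.51  0.15  1.73 -0.    1.26  0.94] op 0.0547
```

>>> {"name": "move_arm", "arguments": {
  "deltas": [
    {"x":0.05,"y":-0.016,"z":0,"wx":0,"wy":0,"wz":5,"hand":0.6},
    {"x":0.1,"y":-0.033,"z":0,"wx":0,"wy":0,"wz":10,"hand":0.6},
    {"x":0.15,"y":-0.05,"z":0.01,"wx":0,"wy":0,"wz":14.9,"hand":0.6},
    {"x":0.2,"y":-0.066,"z":0.02,"wx":0,"wy":0,"wz":14.9,"hand":0.6},
    {"x":0.246,"y":-0.081,"z":0.039,"wx":0,"wy":0,"wz":14.9,"hand":0.6},
    {"x":0.246,"y":-0.081,"z":0.039,"wx":0,"wy":0,"wz":14.9,"hand":0.6},
    {"x":0.246,"y":-0.081,"z":0.039,"wx":0,"wy":0,"wz":14.9,"hand":0.6}
  ]
}}

```text
time: 19.58
tool_pos: [0.6412, -0.0244, 0.2042]
tool_rot: [-3.142, 0.002, -0.132]
contact_force: [-0.9, 0.5, -0.4]
opening: 0.0548
```

```bash
python3 -c "
from h import *
go(.6415,-.0288,.119,-.138)"
```

```text
delta [0.001  0.0043 0.0852] rotdeg [-0.   0.1  0.3]
t 19.57 pos [ 0.6412 -0.0244  0.2042] rot [-3.142e+00  2.000e-03 -1.320e-01] F [-0.9  0.5 -0.4] T [-0.07  0.2  -0.02] q [-0.16  0.58  1.2  -0.    1.36  1.55] op 0.0548
```

>>> {"name": "move_arm", "arguments": {
  "deltas": [
    {"x":0.001,"y":0.004,"z":0.02,"wx":0,"wy":0,"wz":0.3,"hand":0.6},
    {"x":0.001,"y":0.004,"z":0.04,"wx":0,"wy":0,"wz":0.3,"hand":0.6},
    {"x":0.001,"y":0.004,"z":0.06,"wx":0,"wy":0,"wz":0.3,"hand":0.6},
    {"x":0.001,"y":0.004,"z":0.075,"wx":0,"wy":0,"wz":0.3,"hand":0.6},
    {"x":0.001,"y":0.004,"z":0.085,"wx":0,"wy":0,"wz":0.3,"hand":0.6},
    {"x":0.001,"y":0.004,"z":0.085,"wx":0,"wy":0,"wz":0.3,"hand":0.6}
  ]
}}

```text
time: 20.32
tool_pos: [0.6419, -0.0293, 0.1195]
tool_rot: [-3.141, 0.001, -0.139]
contact_force: [0.1, 0.2, 0.0]
opening: 0.0551
```

>>> {"name": "move_arm", "arguments": {
  "deltas": [
    {"x":0,"y":0,"z":0,"wx":0,"wy":0,"wz":0,"hand":0.1},
    {"x":0,"y":0,"z":0,"wx":0,"wy":0,"wz":0,"hand":0},
    {"x":0,"y":0,"z":0,"wx":0,"wy":0,"wz":0,"hand":0},
    {"x":0,"y":0,"z":0,"wx":0,"wy":0,"wz":0,"hand":0},
    {"x":0,"y":0,"z":0,"wx":0,"wy":0,"wz":0,"hand":0},
    {"x":0,"y":0,"z":0,"wx":0,"wy":0,"wz":0,"hand":0}
  ],
  "grip_force": 15
}}

```text
time: 21.08
tool_pos: [0.6425, -0.0281, 0.1198]
tool_rot: [-3.14, -0.0, -0.138]
contact_force: [0.8, 5.6, 0.4]
opening: 0.0159
```

```bash
python3 -c "
from h import *
s=monitor.observe();p=s['tool_pos'];go(p[0]+.0166,p[1]+.1189,p[2],-.138)"
```

```text
delta [ 1.000e-04 -1.201e-01  2.000e-04] rotdeg [-0.1 -0.  -0. ]
t 21.07 pos [ 0.6425 -0.0281  0.1198] rot [-3.14  -0.    -0.138] F [0.8 5.6 0.4] T [0.77 0.05 0.02] q [-0.16  0.65  1.32  0.    1.18  1.54] op 0.0159
```

>>> {"name": "move_arm", "arguments": {
  "deltas": [
    {"x":0,"y":-0.01,"z":0,"wx":0,"wy":0,"wz":0,"hand":0},
    {"x":0,"y":-0.025,"z":0,"wx":0,"wy":0,"wz":0,"hand":0},
    {"x":0,"y":-0.04,"z":0,"wx":0,"wy":0,"wz":0,"hand":0},
    {"x":0,"y":-0.055,"z":0,"wx":0,"wy":0,"wz":0,"hand":0},
    {"x":0,"y":-0.07,"z":0,"wx":0,"wy":0,"wz":0,"hand":0},
    {"x":0,"y":-0.085,"z":0,"wx":0,"wy":0,"wz":0,"hand":0},
    {"x":0,"y":-0.1,"z":0,"wx":0,"wy":0,"wz":0,"hand":0},
    {"x":0,"y":-0.11,"z":0,"wx":0,"wy":0,"wz":0,"hand":0}
  ]
}}

```text
time: 22.08
tool_pos: [0.6575, 0.081, 0.1198]
tool_rot: [-3.141, 0.0, -0.138]
contact_force: [-0.8, -1.5, 2.8]
opening: 0.0156
```

>>> {"name": "move_arm", "arguments": {
  "deltas": [
    {"x":0,"y":-0.005,"z":0,"wx":0,"wy":0,"wz":0,"hand":0},
    {"x":0,"y":-0.009,"z":0,"wx":0,"wy":0,"wz":0,"hand":0},
    {"x":0,"y":-0.012,"z":0,"wx":0,"wy":0,"wz":0,"hand":0},
    {"x":0,"y":-0.013,"z":0,"wx":0,"wy":0,"wz":0,"hand":0},
    {"x":0,"y":-0.013,"z":0,"wx":0,"wy":0,"wz":0,"hand":0}
  ]
}}

```text
time: 22.7
tool_pos: [0.6589, 0.0908, 0.1198]
tool_rot: [3.139, 0.001, -0.139]
contact_force: [-4.8, -6.2, 4.9]
opening: 0.0159
```

```bash
python3 -c "
from h import *
go(.6425+.0166,-.0281+.1189,.1198,-.138)"
```

```text
delta [0.0002 0.     0.    ] rotdeg [ 0.1  0.  -0.1]
t 22.7 pos [0.6589 0.0908 0.1198] rot [ 3.139e+00  1.000e-03 -1.390e-01] F [-4.8 -6.2  4.9] T [-0.99  0.84  0.04] q [ 0.02  0.69  1.24 -0.    1.22  1.73] op 0.0159
```

>>> {"name": "move_arm", "arguments": {
  "deltas": [
    {"x":0,"y":-0.001,"z":0,"wx":0,"wy":0,"wz":0,"hand":0},
    {"x":0,"y":-0.002,"z":0,"wx":0,"wy":0,"wz":0,"hand":0},
    {"x":0,"y":-0.002,"z":0,"wx":0,"wy":0,"wz":0,"hand":0}
  ]
}}

```text
time: 23.08
tool_pos: [0.6589, 0.0909, 0.1198]
tool_rot: [3.137, 0.001, -0.14]
contact_force: [-6.3, -12.6, 5.6]
opening: 0.0159
```

>>> {"name": "move_arm", "arguments": {
  "deltas": [
    {"x":0,"y":0.001,"z":0,"wx":0,"wy":0,"wz":0,"hand":0.2},
    {"x":0,"y":0.002,"z":0,"wx":0,"wy":0,"wz":0,"hand":0.6},
    {"x":0,"y":0.002,"z":0,"wx":0,"wy":0,"wz":0,"hand":0.6},
    {"x":0,"y":0.002,"z":0,"wx":0,"wy":0,"wz":0,"hand":0.6},
    {"x":0,"y":0.002,"z":-0.03,"wx":0,"wy":0,"wz":0,"hand":0.6},
    {"x":0,"y":0.002,"z":-0.07,"wx":0,"wy":0,"wz":0,"hand":0.6},
    {"x":0,"y":0.002,"z":-0.11,"wx":0,"wy":0,"wz":0,"hand":0.6},
    {"x":0,"y":0.002,"z":-0.12,"wx":0,"wy":0,"wz":0,"hand":0.6}
  ]
}}

```text
time: 24.08
tool_pos: [0.6604, 0.093, 0.2429]
tool_rot: [-3.14, -0.006, -0.138]
contact_force: [-0.3, -0.3, -0.7]
opening: 0.0552
```

>>> {"name": "move_arm", "arguments": {
  "deltas": [
    {"x":-0.03,"y":0.05,"z":0,"wx":0,"wy":0,"wz":0,"hand":0.6},
    {"x":-0.06,"y":0.1,"z":0,"wx":0,"wy":0,"wz":0,"hand":0.6},
    {"x":-0.1,"y":0.15,"z":0,"wx":0,"wy":0,"wz":0,"hand":0.6},
    {"x":-0.14,"y":0.19,"z":0,"wx":0,"wy":0,"wz":0,"hand":0.6},
    {"x":-0.18,"y":0.23,"z":0,"wx":0,"wy":0,"wz":0,"hand":0.6},
    {"x":-0.2,"y":0.26,"z":0,"wx":0,"wy":0,"wz":0,"hand":0.6},
    {"x":-0.2,"y":0.26,"z":0,"wx":0,"wy":0,"wz":0,"hand":0.6},
    {"x":-0.2,"y":0.26,"z":0,"wx":0,"wy":0,"wz":0,"hand":0.6}
  ]
}}

```text
time: 25.08
tool_pos: [0.4254, -0.1369, 0.2392]
tool_rot: [-3.141, 0.001, -0.139]
contact_force: [-0.3, 0.6, -0.4]
opening: 0.0549
```

```bash
python3 - <<'E'
from h import *
st()
a=viewer.read_camera("top")[:,:,::-1]; cv2.imwrite("pics/top3.png",a)
b=cv2.imread("pics/top0.png")
h=cv2.cvtColor(a,cv2.COLOR_BGR2HSV); m=((h[:,:,0]<16)&(h[:,:,1]>125)).astype(np.uint8); m[:,:260]=0; m[:,345:]=0; m[:145]=0; m[190:]=0
for c in cv2.findContours(m,0,1)[0]:
    if cv2.contourArea(c)>20:
        r=cv2.minAreaRect(c); p=ray("top",[r[0]],.1445)[0]; d=p[:2]-[.6391,-.0288]; print(r,p,"travel",d@[np.sin(.138),np.cos(.138)])
for n,s in(("plane",np.s_[205:285,160:205]),("spindle",np.s_[150:195,165:210]),("flask",np.s_[180:225,450:510])):
    d=np.abs(a[s].astype(int)-b[s]); print(n,d.mean(),(d.sum(2)>60).sum())
E
python3 meas.py pics/top3.png | grep dial
```

```text
t 25.07 pos [ 0.4254 -0.1369  0.2392] rot [-3.141e+00  1.000e-03 -1.390e-01] F [-0.3  0.6 -0.4] T [-0.09  0.16 -0.03] q [-0.48  0.19  1.7   0.    1.25  1.23] op 0.0549
((340.61981201171875, 170.86798095703125), (6.131405353546143, 28.431921005249023), 8.530765533447266) [ 0.61622005 -0.04566994  0.1445    ] travel -0.019856980591020822
((296.4459533691406, 157.82431030273438), (5.425166606903076, 20.2210750579834), 9.462322235107422) [0.65492266 0.08884542 0.1445    ] travel 0.11870358076696089
plane 5.3838888888888885 0
spindle 5.614650205761317 0
flask 4.490987654320987 0
L dial mod pi [1.06425613 1.05948989]
R dial mod pi [2.89249249 2.88772625]
```

```bash
python3 -c "
from cell import robot
print(robot.hand_in())"
```

```text
the job is handed in; nothing more can be done
None
```

The chest is open and the job is handed in at about 25 s of robot time. The hand-in returned no verdict.

- **Left dial:** turned counterclockwise from about 3.20 to the code mark. The camera reads 1.06 against the code of 1.047, within the 0.14 tolerance.
- **Right dial:** turned clockwise in small steps from 0.56 and left at about 2.89. The last top view before the lid moved shows a wood-coloured gap between the tongue and the keeper, so the bolt is drawn back.
- **Lid:** slid left to its stop. The arm measured 120 mm of travel, and pushing 2 mm further only raised the force to about 13 N without moving it. The camera reads 118.7 mm, within its accuracy.
- **Bystanders:** the flask, the hand plane and the spindle look unchanged in the top view. The arm is clear of everything.

**Checks that fell short:**
- I never felt the snap or a firm block on the right dial. I stopped it by angle and confirmed the bolt by camera afterwards.
- While turning that dial I watched the keeper plate in the side view, thinking it was the bolt. Those "still locked" readings mean nothing.

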